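# Load and wind the hand-crank battery charger

### The job

Charge the radio's spare battery packs in the hand-crank charger: pull its teal flap all the way down, lay every pack that is on the desk flat and side by side on the floor of the bay, and push the flap back up until it is fully shut. Then swing the folded crank handle out until it latches upright, and only then wind the wheel clockwise until the red needle is well inside the green field; finally fold the handle down again across the wheel until it snaps home. Leave everything else on the desk where it stands.

Things in the scene. Friction and masses are not known exactly. Their poses are not given: they have to be found in the camera images.
- charger: Hand-crank battery charger, fixed: a grey case 180 mm deep (x), 404 mm wide (y). Origin at its underside, on the desk; x to its rear (away from the robot at yaw 0), y to its left. Right half (-y): charging bay, open to the top, behind a teal flap. Left half: crank block 180 x 180 mm, top 75 mm above the desk, with crank wheel and gauge.
- bay_floor (a point): Centre of the bay's floor, on its surface, 12 mm above the desk; axes as the charger. Floor x -53 to +48 mm, y -105 to +105 mm, with copper strips along x at y = -62, 0, +62 mm: room for three packs side by side, lengthwise along x. Heights above the desk: front and side walls 46 mm, back wall 116 mm.
- flap (a joint): Angle of the teal flap, a bottom-hinged door over the bay (rad). 0: shut, leaning back 45 degrees over the bay. Grows as it is pulled towards the robot and down; 1.92: fully open on its stop, sloping 25 degrees up towards the robot. No catch: its weight (250 g, up to 0.2 N m) holds it shut before upright (0.79) and carries it down after.
- flap_hinge (a point): Middle of the flap's hinge line, which runs along the charger's y axis 10 mm above the front wall at the bottom edge of the flap, 56 mm above the desk.
- flap_bar (a point): Middle of the flap's round steel handle bar, parallel to the hinge line and 155 mm from it: 12 mm thick, 100 mm long, on two thin struts (45 mm either side), 35 mm beyond the upper edge of the flap panel (112 mm long, 208 mm wide, 8 mm thick). The middle 80 mm can be pinched from above, fingers closing across it.
- crank (a joint): Turn of the crank wheel (rad), growing clockwise seen from above; 0 to 3.2 at the start, end stop at 16.0. Friction about 0.06 N m once the handle is upright. While the handle is folded its brake shoe holds the wheel fast; do not force it.
- crank_axis (a point): On the upright axis of the crank wheel, 117 mm above the desk (the height of the handle's hinge). The wheel is a dark spoked rim of 122 mm diameter, its top 18 mm above the block (93 mm above the desk), hub top 94 mm.
- handle (a joint): Fold angle of the crank handle (rad). 0 (down to -0.06): folded, lying level inward across the wheel. 1.57: swung out, upright, latched at its stop. A spring strut snaps it to the nearer end (dead point 0.8); leaving either end takes about 0.25 N m, 5 N at the grip.
- handle_hinge (a point): The handle's hinge on the wheel rim, 56 mm from the wheel's axis and 117 mm above the desk; the hinge line is level and tangential to the rim.
- handle_grip (a point): On the handle's axis 55 mm from the hinge, in the middle of the orange grip: a round sleeve 20 mm thick that spins freely on its pin, from 22 to 85 mm from the hinge. Folded, it lies level, its axis 42 mm above the block's top, and can be pinched from above across its thickness. Hinge, wheel axis and grip lie in one upright plane.
- needle (a joint): Charge needle (m), geared to the wheel at 4 mm per rad: 0 empty, 0.064 at the end stop. The green field runs from 0.052 (crank 13.0 rad) to the end.
- needle_tip (a point): Red charge needle on the gauge behind the wheel; it travels along the charger's y axis over a white field and then a green field at the left (+y) end.
- pack_a: Radio battery pack, a black block 80 x 36 x 32 mm (x, y, z) with a yellow label, 180 g; origin at the centre of its underside, x along its length. None if absent.
- pack_a_mid (a point): The middle of the pack with the yellow label (None if absent).
- pack_b: Radio battery pack, a black block 80 x 36 x 32 mm (x, y, z) with a blue label, 180 g; origin at the centre of its underside, x along its length. None if absent.
- pack_b_mid (a point): The middle of the pack with the blue label (None if absent).
- pack_c: Radio battery pack, a black block 80 x 36 x 32 mm (x, y, z) with a white label, 180 g; origin at the centre of its underside, x along its length. None if absent.
- pack_c_mid (a point): The middle of the pack with the white label (None if absent).
- mug: Bystander: terracotta mug with a handle, 76 mm across, 90 mm tall; origin at its underside centre.
- morse_key: Bystander: brass Morse key on a dark steel base, 120 x 80 mm, 48 mm tall; origin at its underside centre.
- desk_clock: Bystander: blue-grey desk clock, 50 x 120 x 75 mm tall; origin at its underside centre.
- headphones: Bystander: dark headphones lying flat, about 165 x 235 mm, 34 mm tall; origin at its underside between the ear cups.
- logbook: Bystander: dark green logbook with a pencil on it, 150 x 210 mm, 23 mm tall with the pencil; origin at its underside centre.
Things that resemble listed ones, but are neither listed nor needed, are in the scene too. Leave any orange look-alike of the pack_a alone.

How it is judged (in metres and radians):
On the way, in this order (a step that is already met when the one before it is completed fails the run):
1. the flap is pulled fully down (value of joint flap above 1.8 rad), for 0.2 s.
2. with the flap down, every pack lies flat in the bay, let go (value of joint flap above 1.5 rad and x of pack_a_mid in the frame of bay_floor between -0.06 and 0.06 m and y of pack_a_mid in the frame of bay_floor between -0.105 and 0.105 m and z of pack_a_mid in the frame of bay_floor between 0.005 and 0.028 m and linear speed of each of pack_a, pack_b, pack_c below 0.03 m/s and x of pack_b_mid in the frame of bay_floor between -0.06 and 0.06 m and y of pack_b_mid in the frame of bay_floor between -0.105 and 0.105 m and z of pack_b_mid in the frame of bay_floor between 0.005 and 0.028 m and x of pack_c_mid in the frame of bay_floor between -0.06 and 0.06 m and y of pack_c_mid in the frame of bay_floor between -0.105 and 0.105 m and z of pack_c_mid in the frame of bay_floor between 0.005 and 0.028 m and contact force between the fingers and pack_a below 0.5 N and contact force between the fingers and pack_b below 0.5 N and contact force between the fingers and pack_c below 0.5 N), for 0.2 s.
3. the flap is pushed fully shut over the packs (value of joint flap below 0.05 rad and x of pack_a_mid in the frame of bay_floor between -0.06 and 0.06 m and y of pack_a_mid in the frame of bay_floor between -0.105 and 0.105 m and z of pack_a_mid in the frame of bay_floor between 0.005 and 0.028 m and linear speed of each of pack_a, pack_b, pack_c below 0.03 m/s and x of pack_b_mid in the frame of bay_floor between -0.06 and 0.06 m and y of pack_b_mid in the frame of bay_floor between -0.105 and 0.105 m and z of pack_b_mid in the frame of bay_floor between 0.005 and 0.028 m and x of pack_c_mid in the frame of bay_floor between -0.06 and 0.06 m and y of pack_c_mid in the frame of bay_floor between -0.105 and 0.105 m and z of pack_c_mid in the frame of bay_floor between 0.005 and 0.028 m), for 0.2 s.
4. the crank handle is swung out and latched upright, before the winding (value of joint handle above 1.48 rad and value of joint needle below 0.02 m), for 0.2 s.
5. with the handle latched, the wheel is wound until the needle is in the green (value of joint needle above 0.053 m and value of joint handle above 1.3 rad), for 0.1 s.
6. the handle is folded down across the wheel (value of joint handle below 0.12 rad), for 0.2 s.
At the end, for the whole second after the job is handed in: Every pack lies in the bay on its floor (its middle less than 28 mm above the floor and within the walls) and at rest, the flap is shut within 0.05 rad, the needle is at least 1 mm inside the green field (over 0.053), and the handle is folded down within 0.12 rad (all of step 3 and value of joint handle below 0.12 rad and value of joint needle above 0.053 m and velocity of joint crank below 0.1 rad/s); the robot touches nothing.
It fails at once if the wheel is forced round while the handle is not latched upright (value of joint handle below 1.2 rad and (velocity of joint crank above 1.5 rad/s or velocity of joint crank below -1.5 rad/s)).
It fails at once if a bystander (mug, Morse key, clock, headphones or logbook) is pushed more than 4 cm or the mug is tipped (distance of any of mug, morse_key, desk_clock, headphones, logbook from where it was at the start of the episode above 0.04 m or angle between mug's own z axis and vertical above 0.5 rad).
Of pack_a, pack_b, pack_c only 2 to 3 are there at a start; the rules pass over those that are not, and their reading is None.
At some moment in a run one of pack_a, pack_b, pack_c may be knocked a few centimetres aside while the robot is not near it.
Once in a run the grip may slacken for a moment while it holds something.
It also fails if it takes over 208 s, if anything falls off the work surface, if the arm or the gripper's body presses on something with over 40 N, if the wrist force passes 120 N, or if a joint passes its speed limit or range.

### The arm

A 6-joint arm with a two-finger parallel gripper is mounted at the origin on the work surface. World frame = base frame: x ahead of the robot, y to its left, z up, the work surface at z = 0. Lengths are in mm, angles in degrees, forces in N, time in s.
With the tool pointing down it reaches from about 350 to 850 mm from the base axis. Payload 8.1 kg.
Tool frame: the origin (TCP) lies midway between the tips of the shut fingers; the grasp point (between the pads) lies 19 mm behind it; z points along the fingers, y is the line along which they close (so a half turn about z gives the same grasp; the last joint's range is limited). The gripper opens to 85 mm and grips with 20 to 120 N. Pads are 22 mm wide; open, the fingers measure 114 mm over their backs; the gripper's body (76 mm by 85 mm) begins 54 mm behind the grasp point. The pads swing forward as they close: fully open they stand 13 mm farther back than shut.
Start: joints at [71.31, 7.471, 85.268, -0, 87.261, -4.893], TCP at [143.065, 582.698, 201.092] pointing down, gripper open.
Joint ranges: [-169.43, 169.43], [-51.17, 129.36], [1.28, 143.12], [-76.62, 256.62], [0, 156.53], [-152.29, 152.29]. Speed limits (degrees/s): [136.94, 136.94, 159.86, 180, 180, 180].

### API

Orientations are given as [roll, pitch, yaw] about the fixed x, y, z axes, in that order (R = Rz(yaw) Ry(pitch) Rx(roll)).
In Python, from bench import r gives the robot as it stands.
- The arm moves only by the tool apply_moves, never from a script. Its argument "steps" is a list of rows, each a list of 7 numbers: the opening, from -1 (shut) to 1 (fully open), then the shift along the tool's x, y, z in mm, then the turn, a rotation vector about the tool's x, y, z in units of 5 degrees (1.0 is 5 degrees). A call has exactly 8 rows; each row shifts and turns the commanded pose from where the row before left it, along the tool's axes as they then stand; what a row does not reach is not made up. A row lasts 1/10 s, in which the tool goes at most 50 mm and 8.59 degrees, less where a joint would pass 70% of its speed; a pose out of reach is approached as far as the arm can. A call is refused whole if a number of a shift passes 50 or a number of a turn 1, either way. A call with a gripper value outside its range is refused whole. The fingers move at their own pace and stop on an object; "squeeze" is the grip in N (left out, the last holds). Time passes only in rows, so rows that do not move let the fingers close, or fill a call up. It gives the time, the measured TCP pose, the force, the opening and the grip force at its end, in the units of the state.
- r.sense(): the state, without advancing time (a new reading comes with each control period).
- r.snapshot(name): name is "side" or "top"; returns a dict with "color" (400x640x3 uint8, blue, green, red), "depth" (400x640 float32, mm along the optical axis (not along the pixel's ray), 0 where there is no reading), "mtx" (3x3 intrinsics, pixels), "dist" ([k1, k2, p1, p2, k3] as OpenCV has them; the pictures are not rectified), "T" (4x4, takes a point from camera to world coordinates). Camera axes: x right, y down, z forward; pixel columns grow to the right and rows downward; lengths in mm; the calibration is good to about 2 mm. A picture is of the moment at which its call begins.
- r.hand_in(): hands the job in; it is judged then, once.
The state is a dict: "time": time; "joint_pos": joint angles; "qd": joint speeds; "joint_efforts": joint torques, N m; "tool_pos": TCP position; "tcp_rot": TCP orientation; "ft_force": force on the tool from outside, world axes, zero at the start; "wrist_torque": the same for the moment, N m; "finger_gap": finger opening in mm; "grip_force": force on a finger pad.
Only numpy, scipy, OpenCV 4.12 (cv2) and the standard library are available. Lean on these libraries where they do the work, as an engineer would, in place of code of your own. Each camera call takes 0.05 s, during which the arm holds its last target. There are 200 camera calls.

## Working session

There is one attempt and no reset: what is moved stays moved. The work goes in short steps, Python scripts to look and compute and a tool call to move; the robot and the scene stay as the last step left them, time stands still between calls to the robot, and variables do not carry over. Pictures are saved under pics/ and viewed, at most 14 in all, crops included, and the job is handed in when it is done.

Besides the shell and the picture viewer there is one more tool, called after "Request:" as name(argument=value, ...), one argument or row to a line, values as JSON. apply_moves: Moves the arm, as the interface text tells. Its arguments: {"type":"object","properties":{"steps":{"type":"array"},"squeeze":{"type":"number"}},"required":["steps"]}

```bash
ls; mkdir -p pics; python3 - <<'E'
from bench import r
import cv2,numpy as np
for n in("top","side"):
    s=r.snapshot(n); cv2.imwrite(f"pics/{n}0.png",s["color"]); np.savez(f"{n}0.npz",**s)
    print(n,s["mtx"].round(1).tolist(),s["dist"],s["T"].round(3).tolist())
print(r.sense())
E
```

```text
pics
top [[375.6, 0.0, 321.6], [0.0, 375.6, 195.0], [0.0, 0.0, 1.0]] [-0.08982285  0.          0.          0.          0.        ] [[-0.068, -0.975, 0.212, 213.109], [-0.998, 0.066, -0.018, 1.563], [0.004, -0.213, -0.977, 1463.384], [0.0, 0.0, 0.0, 1.0]]
side [[387.7, 0.0, 315.9], [0.0, 387.7, 196.8], [0.0, 0.0, 1.0]] [0.03193005 0.         0.         0.         0.        ] [[0.856, -0.285, 0.432, -45.552], [-0.517, -0.481, 0.708, -918.657], [0.006, -0.829, -0.56, 813.088], [0.0, 0.0, 0.0, 1.0]]
{'time': 0.1, 'joint_pos': array([ 7.13104780e+01,  7.51063943e+00,  8.53268553e+01, -3.56876660e-04,
        8.72607815e+01, -4.89210735e+00]), 'qd': array([-0.09154912, -0.08637789, -0.14056924,  0.01168116, -0.06517975,
        0.07587823]), 'joint_efforts': array([ 8.64148624e-04, -5.70954072e+01, -5.01942945e+01, -1.94841446e-04,
        8.13886814e-03, -2.84840588e-06]), 'tool_pos': array([142.88152379, 582.15236358, 200.11427811]), 'tcp_rot': array([-1.79902051e+02, -8.02581937e-03,  1.66202596e+02]), 'ft_force': array([ 0.31814211, -0.80566912,  0.09477749]), 'wrist_torque': array([ 0.03222592,  0.06627099, -0.01770595]), 'grip_force': 0.0, 'finger_gap': 85.3546236101997}
```

View pics/top0.png

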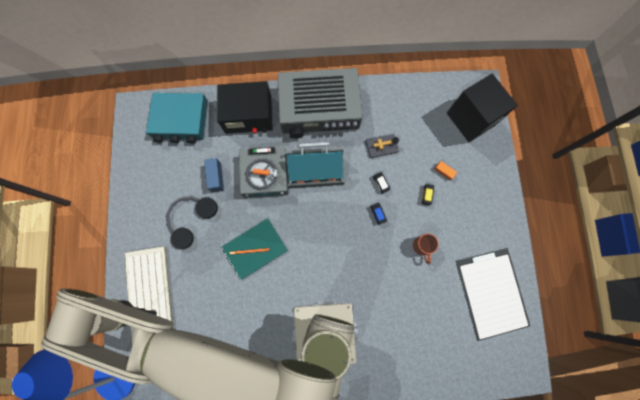

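View pics/side0.png

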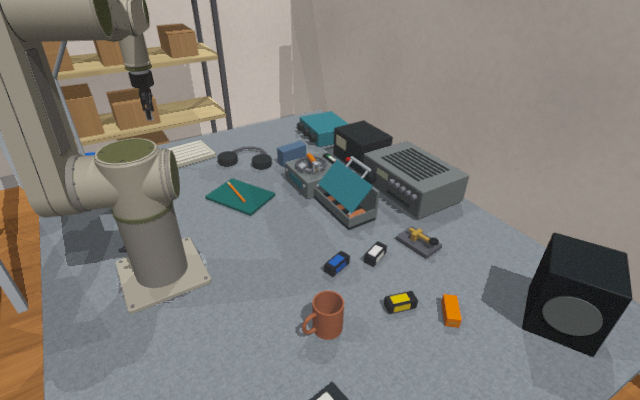

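Top view: flap panel (315,167), bar (314,146), wheel (262,173), gauge (261,151). Pack candidates: white (382,183), yellow (428,194), blue (378,213), all black blocks with labels. The all-orange look-alike (446,170) is not wanted. The teal box at (178,115) is not the flap. I'll check this in one crop.

```bash
cat > h.py <<'E'
import cv2,numpy as np
from bench import r
from scipy.spatial.transform import Rotation as Ro
def snap(n): return r.snapshot(n)
def ray(s,p):
    u=cv2.undistortPoints(np.array(p,float).reshape(-1,1,2),s["mtx"],s["dist"])[:,0]
    d=np.c_[u,np.ones(len(u))]@s["T"][:3,:3].T
    return s["T"][:3,3],d      # d scaled so optical depth=1
def onz(s,p,z):
    o,d=ray(s,p); return o+d*((z-o[2])/d[:,2])[:,None]
def dep(s,p):
    p=np.array(p).reshape(-1,2); o,d=ray(s,p)
    return o+d*s["depth"][p[:,1].astype(int),p[:,0].astype(int)][:,None]
def cloud(s):
    v,u=np.mgrid[:400,:640]; return dep(s,np.c_[u.ravel(),v.ravel()]).reshape(400,640,3)
def tri(s1,p1,s2,p2):
    (a,d),(b,e)=ray(s1,p1),ray(s2,p2); d=d[0]/np.linalg.norm(d[0]); e=e[0]/np.linalg.norm(e[0])
    t=np.linalg.lstsq(np.c_[d,-e],b-a,rcond=None)[0]; P=a+d*t[0];Q=b+e*t[1]
    return (P+Q)/2,np.linalg.norm(P-Q)
def R(): 
    q=r.sense(); return q["tool_pos"],Ro.from_euler("xyz",q["tcp_rot"],degrees=True)
def go(p,rpy):
    "remaining shift in present tool axes (mm) and turn in units of 5 deg; rows needed"
    t,A=R(); B=Ro.from_euler("xyz",rpy,degrees=True)
    print("shift",A.inv().apply(np.array(p)-t).round(1),"turn",(np.degrees((A.inv()*B).as_rotvec())/5).round(2))
E
python3 - <<'E'
from h import *
s=dict(np.load("top0.npz"))
P=cloud(s); hsv=cv2.cvtColor(s["color"],cv2.COLOR_BGR2HSV)
# packs by dark body + label: points 22..45 high in window
for n,(u,v) in dict(white=(382,183),yellow=(428,194),blue=(378,213),orange=(446,170)).items():
    w=np.s_[v-18:v+18,u-18:u+18]; z=P[w][...,2]; m=((z>20)&(z<45)).astype(np.uint8)
    q=P[w][m>0]; (c,wh,a)=cv2.minAreaRect(q[:,:2].astype(np.float32)); print(n,m.sum(),np.round(c,1),np.round(wh,1),round(a,1),np.median(q[:,2]).round(1))
cv2.imwrite("pics/crop0.png",np.hstack([cv2.resize(s["color"][130:230,225:345],None,fx=3.3,fy=5,interpolation=2)[:, :396],cv2.resize(s["color"][130:230,350:470],None,fx=3.3,fy=5,interpolation=2)]))
# flap points
m=(cv2.inRange(hsv,(80,80,30),(100,255,200))>0)&(np.mgrid[:400,:640][1]>270)&(np.mgrid[:400,:640][1]<350)&(np.mgrid[:400,:640][0]<195)&(np.mgrid[:400,:640][0]>130)
q=P[m]; print("flap",m.sum(),q.min(0).round(),q.max(0).round()); A=np.c_[q[:,:2],np.ones(len(q))]
c=np.linalg.lstsq(A,q[:,2],rcond=None)[0]; print("plane",c)
g=c[:2]/np.linalg.norm(c[:2]); print("yaw",np.degrees(np.arctan2(g[1],g[0])),"slope",np.degrees(np.arctan(np.linalg.norm(c[:2]))))
print("rect",cv2.minAreaRect(q[:,:2].astype(np.float32)))
E
```

```text
white 186 [ 562.7 -264.4] [79.3 36.6] 21.3 31.8
yellow 191 [ 502.  -442.7] [38.1 79.3] 74.6 32.4
blue 201 [ 441.  -240.4] [79.8 37. ] 18.1 31.5
orange 215 [ 560.4 -504.1] [ 81.4 123.1] 52.0 31.5
flap 1500 [ 213. -114.    7.] [ 677.  173. 1463.]
plane [-1.15187250e+00 -2.00228909e-02  8.23335142e+02]
yaw -179.00413317067506 slope 49.04134920071232
rect ((477.9742736816406, 57.507354736328125), (257.2386169433594, 476.40557861328125), 73.5595474243164)
```

View pics/crop0.png

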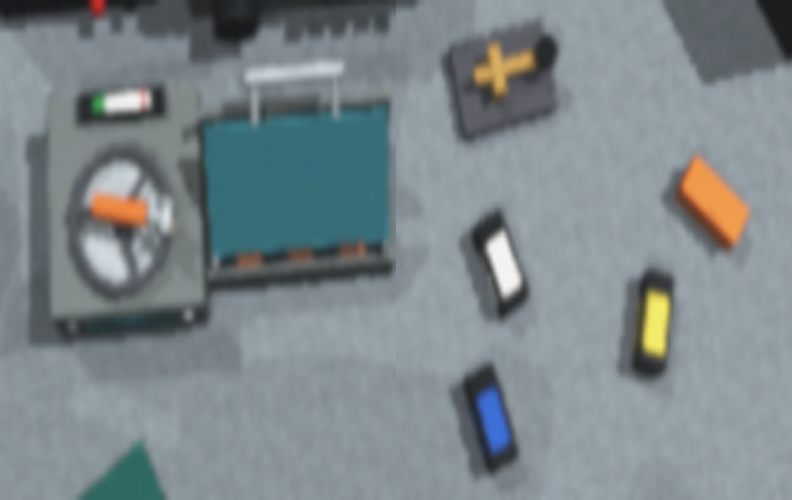

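```bash
python3 - <<'E'
from h import *
s=dict(np.load("top0.npz")); t=dict(np.load("side0.npz"))
P=cloud(s); hsv=cv2.cvtColor(s["color"],cv2.COLOR_BGR2HSV); V,U=np.mgrid[:400,:640]
z=P[...,2]
b=(U>228)&(U<296)&(V>140)&(V<205)
m=b&(abs(z-75)<4); q=P[m]; print("block",m.sum(),q[:,2].mean(),cv2.minAreaRect(q[:,:2].astype(np.float32)))
m=b&(z>87)&(z<97); q=P[m]; print("wheel",m.sum(),cv2.minEnclosingCircle(q[:,:2].astype(np.float32)),np.median(q[:,2]))
m=b&(cv2.inRange(hsv,(4,150,120),(18,255,255))>0); q=P[m];ctr=np.c_[U[m],V[m]].mean(0)
print("grip px",ctr,m.sum(),"z",np.median(q[:,2])); c=onz(s,[ctr],127)[0]; print("grip",c); w=onz(s,np.c_[U[m],V[m]].astype(float),127)[:,:2]; print(cv2.minAreaRect(w.astype(np.float32)))
m=b&(z>105)&(z<135); q=P[m]; print("handle all",m.sum(),cv2.minAreaRect(q[:,:2].astype(np.float32)))
f=(U>286)&(U<346)&(V>135)&(V<195)&(cv2.inRange(hsv,(80,80,30),(100,255,200))>0)
f=cv2.erode(f.astype(np.uint8),np.ones((3,3)))>0
q=P[f]; q=q[(q[:,2]>40)&(q[:,2]<200)&(q[:,0]>500)]; A=np.c_[q[:,:2],np.ones(len(q))]
for _ in range(3):
    c=np.linalg.lstsq(A,q[:,2],rcond=None)[0]; k=abs(A@c-q[:,2])<4; q,A=q[k],A[k]
print("flap",len(q),c,"yaw",np.degrees(np.arctan2(c[1],c[0])),"slope",np.degrees(np.arctan(np.hypot(*c[:2]))),"ctr",q.mean(0),cv2.minAreaRect(q[:,:2].astype(np.float32)))
# bar: bright
f=(U>290)&(U<340)&(V>138)&(V<152)&(hsv[...,1]<50)&(hsv[...,2]>165); w=onz(s,np.c_[U[f],V[f]].astype(float),166)
print("bar",f.sum(),cv2.minAreaRect(w[:,:2].astype(np.float32)),np.median(P[f][:,2]))
# front wall top z=46 edge & side walls
f=(U>280)&(U<350)&(V>175)&(V<195)&(abs(z-46)<5); q=P[f]; print("wall46",len(q),q.min(0),q.max(0),cv2.minAreaRect(q[:,:2].astype(np.float32)))
E
```

```text
block 1214 75.02719760281329 ((630.3876953125, 178.44119262695312), (212.1774444580078, 176.3868408203125), 89.7625732421875)
wheel 327 ((641.5529174804688, 167.0255889892578), 104.0947265625) 91.08805357981691
grip px [261.07692308 171.76923077] 65 z 121.14912928627041
grip [606.37229941 194.32295913 127.        ]
((605.6473999023438, 196.52871704101562), (56.006561279296875, 15.359073638916016), 86.0455322265625)
handle all 248 ((629.6323852539062, 140.662109375), (74.8238525390625, 179.12832641601562), 22.175432205200195)
flap 935 [ 1.00437142e+00  2.20525811e-04 -5.18652166e+02] yaw 0.012580204750194368 slope 45.12495919358006 ctr [622.01327495  -4.8323301  106.07912146] ((621.1796264648438, -4.678863525390625), (200.8584747314453, 77.61563873291016), 89.85177612304688)
bar 88 ((688.17333984375, -5.982566833496094), (11.56010627746582, 106.37991333007812), 0.1650944948196411) 169.16084310674933
wall46 121 [ 539.52438236 -116.003514     41.13987271] [604.93664156 131.80812605  50.98873315] ((585.760009765625, 11.293136596679688), (61.945411682128906, 250.72157287597656), 7.338749885559082)
```

Packs confirmed: white (382,183), yellow (428,194) and blue (378,213) are black blocks with labels, and the plain orange block is excluded. The handle hinge is on the right (-y) of the wheel, with the grip over the axis. Next I check the clearance behind the bar and the needle start.

```bash
python3 - <<'E'
from h import *
s=dict(np.load("top0.npz")); P=cloud(s); hsv=cv2.cvtColor(s["color"],cv2.COLOR_BGR2HSV); V,U=np.mgrid[:400,:640]; z=P[...,2]
m=(z>130)&(U>285)&(U<350)&(V>80)&(V<142); q=P[m]; print("radio z",np.percentile(q[:,2],[50,98]),"xmin col", [P[:142,u][z[:142,u]>120][:,0].min().round() for u in (290,315,345)])
print("col profile u=315:",[(v,*P[v,315].round().astype(int)[[0,2]]) for v in range(128,192,2)])
print("block col u=245:",[(v,*P[v,245].round().astype(int)[[0,2]]) for v in range(144,200,2)])
print("row v=190:",[(u,*P[190,u].round().astype(int)[[1,2]]) for u in range(234,294,3)])
for n,lo,hi in(("red",(0,120,80),(6,255,255)),("red2",(172,90,80),(180,255,255)),("green",(45,90,40),(80,255,255)),("white",(0,0,190),(180,50,255))):
    m=(cv2.inRange(hsv,lo,hi)>0)&(U>245)&(U<280)&(V>145)&(V<158)
    if m.any(): w=onz(s,np.c_[U[m],V[m]].astype(float),80); print(n,m.sum(),U[m].min(),U[m].max(),w.min(0).round(),w.max(0).round(),w.mean(0).round(1))
E
```

```text
radio z [1463.38379381 1463.38379381] xmin col [np.float64(799.0), np.float64(799.0), np.float64(801.0)]
col profile u=315: [(128, np.int64(794), np.int64(59)), (130, np.int64(796), np.int64(32)), (132, np.int64(801), np.int64(-3)), (134, np.int64(790), np.int64(4)), (136, np.int64(783), np.int64(-1)), (138, np.int64(774), np.int64(0)), (140, np.int64(766), np.int64(-2)), (142, np.int64(757), np.int64(-2)), (144, np.int64(685), np.int64(171)), (146, np.int64(678), np.int64(170)), (148, np.int64(727), np.int64(8)), (150, np.int64(679), np.int64(121)), (152, np.int64(676), np.int64(108)), (154, np.int64(659), np.int64(136)), (156, np.int64(651), np.int64(136)), (158, np.int64(644), np.int64(134)), (160, np.int64(640), np.int64(121)), (162, np.int64(632), np.int64(121)), (164, np.int64(628), np.int64(111)), (166, np.int64(620), np.int64(109)), (168, np.int64(617), np.int64(96)), (170, np.int64(609), np.int64(95)), (172, np.int64(602), np.int64(90)), (174, np.int64(597), np.int64(81)), (176, np.int64(590), np.int64(77)), (178, np.int64(585), np.int64(66)), (180, np.int64(592), np.int64(1
[... 1377 characters left out ...]
262), np.int64(74)), (249, np.int64(250), np.int64(76)), (252, np.int64(239), np.int64(73)), (255, np.int64(228), np.int64(72)), (258, np.int64(215), np.int64(79)), (261, np.int64(204), np.int64(78)), (264, np.int64(193), np.int64(78)), (267, np.int64(181), np.int64(78)), (270, np.int64(170), np.int64(74)), (273, np.int64(159), np.int64(72)), (276, np.int64(147), np.int64(76)), (279, np.int64(136), np.int64(72)), (282, np.int64(125), np.int64(76)), (285, np.int64(113), np.int64(73)), (288, np.int64(107), np.int64(0)), (291, np.int64(95), np.int64(-1))]
green 12 253 255 [701. 222.  80.] [714. 230.  80.] [707.9 226.   80. ]
white 34 257 269 [703. 167.  80.] [715. 214.  80.] [708.  192.6  80. ]
```

Request:
apply_moves(
  steps=[
    [0,-42,-28,0,0,0,1],
    [0,-45,-23,0,0,0,1],
    [0,-47,-18,0,0,0,1],
    [0,-48,-14,0,0,0,1],
    [0,-49,-10,0,0,0,1],
    [0,-50,-5,0,0,0,1],
    [0,-50,0,0,0,0,1],
    [0,-50,4,0,0,0,1],
  ],
)

```text
time: 0.9
tool_pos: [426.1, 297.5, 200.9]
tcp_rot: [-180.0, -0.0, 126.0]
ft_force: [0.2, 2.0, 0.7]
finger_gap: 42.5
grip_force: 0.0
```

Request:
apply_moves(
  steps=[
    [-0.1,-50,4,0,0,0,0.9],
    [-0.1,-49,9,0,0,0,0.9],
    [-0.1,-49,13,0,0,0,0.9],
    [-0.1,-48,17,0,0,0,0.9],
    [-0.1,-46,21,0,0,0,0.9],
    [-0.1,-43,25,0,0,0,0.9],
    [-0.1,-40,29,0,0,0,0.9],
    [-0.1,-38,32,0,0,0,0.9],
  ],
)

```text
time: 1.7
tool_pos: [697.7, 5.9, 200.4]
tcp_rot: [-180.0, -0.0, 90.0]
ft_force: [-0.2, 0.1, 0.1]
finger_gap: 38.2
grip_force: 0.0
```

```bash
python3 - <<'E'
from h import *
go([688,-6,148],[180,0,90])
E
```

```text
shift [-12.   -9.6  52.4] turn [-0.01 -0.    0.  ]
```

Request:
apply_moves(
  steps=[
    [-0.1,-12,-10,0,0,0,0],
    [-0.1,0,0,17,0,0,0],
    [-0.1,0,0,18,0,0,0],
    [-0.1,0,0,18,0,0,0],
    [-1,0,0,0,0,0,0],
    [-1,0,0,0,0,0,0],
    [-1,0,0,0,0,0,0],
    [-1,0,0,0,0,0,0],
  ],
  squeeze=25,
)

```text
time: 2.5
tool_pos: [687.6, -4.1, 149.8]
tcp_rot: [179.9, 0.0, 90.2]
ft_force: [0.3, 0.4, -0.1]
finger_gap: 0.2
grip_force: 0.0
```

```bash
python3 - <<'E'
from h import *
a=snap("top")["color"][110:210,240:370]; b=snap("side")["color"][100:240,280:440]
cv2.imwrite("pics/c1.png",np.hstack([cv2.resize(a,(390,400),interpolation=2),cv2.resize(b,(400,400),interpolation=2)]))
E
```

```text
(no output)
```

View pics/c1.png

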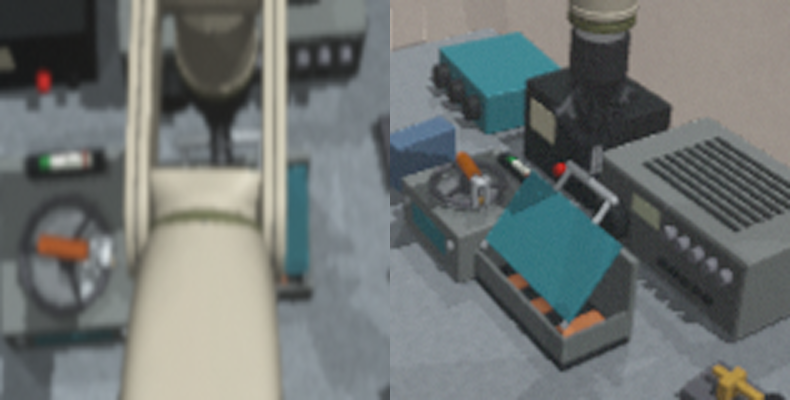

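Top: the fingers end around (225,150). Side crop: the shut fingers stand just behind the bar (bar from (565,165) to (612,195)), so the bar is nearer the robot than assumed. I'll triangulate it.

```bash
python3 - <<'E'
from h import *
s=dict(np.load("top0.npz")); t=dict(np.load("side0.npz"))
print(tri(s,[[299.2,145]],t,[[350,157.8]]),tri(s,[[329,143.4]],t,[[368.8,168]]))
Q=cloud(t);h=cv2.cvtColor(t["color"],cv2.COLOR_BGR2HSV); V,U=np.mgrid[:400,:640]
f=(U>330)&(U<385)&(V>160)&(V<212)&(cv2.inRange(h,(80,80,30),(100,255,220))>0); f=cv2.erode(f.astype(np.uint8),np.ones((3,3)))>0
q=Q[f]; q=q[(q[:,2]>50)&(q[:,2]<160)]; A=np.c_[q[:,:2],np.ones(len(q))]
for _ in range(4):
    c=np.linalg.lstsq(A,q[:,2],rcond=None)[0]; k=abs(A@c-q[:,2])<5; q,A=q[k],A[k]
print(len(q),c,q.min(0),q.max(0))
f=(U>345)&(U<375)&(V>153)&(V<175)&(h[...,1]<40)&(h[...,2]>150)&(Q[...,2]>140); print(f.sum(),np.c_[U[f],V[f],Q[f].round()][::2].astype(int).tolist())
E
```

```text
(array([684.76565003,  47.3401846 , 166.30843858]), np.float64(4.055789411044492)) (array([680.31278298, -61.53812978, 179.59354878]), np.float64(0.8770561726181721))
1043 [ 9.91877674e-01  5.05709682e-05 -5.06741513e+02] [ 579.56286951 -111.42116909   68.51674452] [657.33699915  91.17324386 145.64570654]
55 [[351, 157, 682, 42, 172], [353, 157, 685, 35, 175], [353, 158, 682, 29, 174], [354, 159, 685, 27, 170], [356, 159, 685, 16, 175], [351, 160, 678, 35, 164], [356, 160, 681, 11, 175], [350, 161, 676, 38, 160], [358, 161, 683, 3, 174], [349, 162, 671, 36, 158], [359, 162, 683, -4, 174], [348, 163, 668, 38, 154], [359, 163, 682, -5, 171], [361, 163, 684, -14, 175], [348, 164, 668, 37, 150], [362, 164, 685, -18, 172], [346, 165, 660, 38, 149], [362, 165, 683, -21, 171], [364, 165, 683, -32, 175], [365, 166, 683, -37, 174], [365, 167, 683, -38, 171], [367, 167, 687, -44, 173], [368, 168, 681, -56, 176], [368, 169, 683, -55, 172], [370, 169, 688, -59, 172], [366, 171, 679, -50, 162], [366, 172, 676, -54, 162], [364, 174, 671, -51, 154]]
```

```bash
python3 - <<'E'
from h import *
s=snap("side"); Ti=np.linalg.inv(s["T"])
X=np.array([[687.6,-4.1,149.8],[687.6,-4.1,168.8],[687.6,-4.1,200],[688,-6,166],[686,-6,170]],float)
print(cv2.projectPoints(X,cv2.Rodrigues(Ti[:3,:3])[0],Ti[:3,3],s["mtx"],s["dist"])[0][:,0].round(1).tolist())
print(r.sense()["tool_pos"],r.sense()["finger_gap"])
cv2.imwrite("pics/c2.png",cv2.resize(s["color"][130:190,330:400],(700,600),interpolation=cv2.INTER_CUBIC))
E
```

```text
[[359.6, 167.8], [360.0, 163.0], [360.7, 154.8], [360.4, 163.9], [360.0, 163.0]]
[687.34940501  -4.35042589 149.09187965] -0.25434823667403683
```

View pics/c2.png

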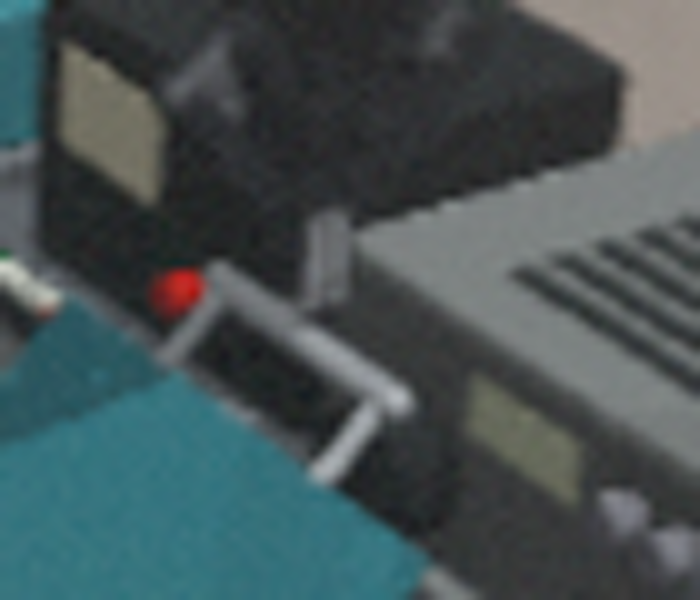

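```bash
python3 - <<'E'
from h import *
s=snap("side"); Q=cloud(s)
for v in range(150,167): print(v,[tuple(Q[v,u].round().astype(int).tolist()) for u in (361,362,363,364)])
t=snap("top"); P=cloud(t)
g=t["color"][120:160,295:335]; 
for v in range(136,154,2): print(v,[tuple(P[v,u].round().astype(int).tolist()) for u in (309,312,315,318)])
E
```

```text
150 [(678, -15, 226), (690, -6, 219), (692, -9, 219), (691, -16, 223)]
151 [(678, -16, 222), (682, -16, 221), (687, -15, 219), (697, -8, 213)]
152 [(682, -12, 216), (684, -15, 216), (685, -18, 217), (696, -10, 211)]
153 [(682, -12, 212), (684, -15, 213), (686, -17, 213), (698, -8, 206)]
154 [(680, -14, 210), (685, -13, 208), (690, -13, 207), (699, -7, 201)]
155 [(682, -13, 205), (686, -13, 204), (686, -18, 206), (699, -8, 198)]
156 [(682, -13, 201), (688, -11, 199), (692, -11, 197), (697, -11, 196)]
157 [(681, -15, 199), (684, -16, 198), (692, -11, 194), (796, 110, 110)]
158 [(-46, -919, 813), (688, -12, 192), (691, -14, 192), (796, 110, 105)]
159 [(686, -10, 187), (688, -13, 188), (691, -14, 188), (794, 106, 103)]
160 [(687, -9, 183), (690, -10, 182), (795, 113, 95), (798, 110, 96)]
161 [(822, 159, 62), (833, 166, 56), (798, 117, 88), (794, 106, 95)]
162 [(826, 162, 55), (827, 158, 56), (796, 114, 86), (795, 106, 90)]
163 [(687, -10, 172), (686, -16, 175), (796, 113, 82), (796, 107, 85)]
164 [(679, -20, 175), (684, -19, 173), (688, -20, 172), (793, 103, 84)]
165 [(680, -20, 171), (682, -22, 171), (682, -28, 174), (686, -29, 173)]
166 [(678, -23, 169), (680, -25, 170), (682, -28, 170), (683, -32, 172)]
136 [(650, 8, 344), (647, -2, 349), (648, -11, 344), (652, -21, 332)]
138 [(651, 8, 324), (647, -1, 332), (648, -11, 327), (652, -21, 316)]
140 [(648, 9, 313), (647, -1, 314), (648, -11, 311), (764, -26, 0)]
142 [(674, 10, 225), (649, -1, 290), (647, -10, 294), (757, -26, -5)]
144 [(686, 11, 173), (644, 0, 284), (642, -10, 288), (685, -22, 169)]
146 [(679, 11, 169), (637, 0, 285), (643, -10, 267), (679, -22, 164)]
148 [(731, 13, 2), (633, 1, 276), (636, -9, 266), (730, -24, -3)]
150 [(683, 12, 114), (629, 1, 269), (627, -9, 272), (680, -22, 116)]
152 [(675, 13, 115), (676, 2, 110), (675, -10, 112), (676, -21, 107)]
```

```bash
python3 - <<'E'
from h import *
s=dict(np.load("side0.npz")); Q=cloud(s); V,U=np.mgrid[:400,:640]
Ti=np.linalg.inv(s["T"]); print(cv2.projectPoints(np.array([[143,582,200.]]),cv2.Rodrigues(Ti[:3,:3])[0],Ti[:3,3],s["mtx"],s["dist"])[0])
for v in range(100,128,2): 
    row=Q[v,135:165]; k=(abs(row[:,0]-143)<90)&(abs(row[:,1]-582)<90); print(v,np.arange(135,165)[k].tolist()[:1],np.arange(135,165)[k].tolist()[-1:],row[k].mean(0).round() if k.any() else None)
q=r.sense(); print(q["joint_pos"],q["tool_pos"],q["tcp_rot"])
E
```

```text
[[[153.52188297 126.45679827]]]
100 [141] [151] [135. 538. 319.]
102 [141] [151] [132. 527. 316.]
104 [142] [152] [136. 548. 301.]
106 [142] [152] [136. 555. 291.]
108 [142] [153] [134. 541. 289.]
110 [143] [153] [134. 544. 280.]
112 [145] [151] [130. 531. 278.]
114 [145] [151] [129. 531. 270.]
116 [146] [152] [130. 529. 263.]
118 [146] [152] [129. 530. 256.]
120 [147] [152] [129. 534. 247.]
122 [] [] None
124 [] [] None
126 [] [] None
[-4.64117099e+00  2.23397208e+01  7.33235897e+01  3.04434158e-04
  8.42950562e+01 -4.84695659e+00] [687.09723779  -4.40895039 148.58758537] [1.79958490e+02 3.21591333e-03 9.02057543e+01]
```

Side depth puts the shut fingertips at z≈183 where the state says 149, so the real tips are about 33 mm above the reported TCP. I'll lower carefully and check by contact.

Request:
apply_moves(
  steps=[
    [-0.1,0,0,0,0,0,0],
    [-0.1,0,0,0,0,0,0],
    [-0.1,0,0,10,0,0,0],
    [-0.1,0,0,10,0,0,0],
    [-0.1,0,0,8,0,0,0],
    [-1,0,0,0,0,0,0],
    [-1,0,0,0,0,0,0],
    [-1,0,0,0,0,0,0],
  ],
  squeeze=25,
)

```text
time: 3.55
tool_pos: [686.2, -4.3, 119.6]
tcp_rot: [-179.9, -0.0, 90.2]
ft_force: [-2.3, -0.7, -3.4]
finger_gap: 10.9
grip_force: 25.4
```

```bash
python3 - <<'E'
from h import *
print(r.sense()["tool_pos"],r.sense()["finger_gap"],r.sense()["ft_force"],r.sense()["joint_pos"])
s=snap("side"); Q=cloud(s)
for v in range(152,172): print(v,[tuple(Q[v,u].round().astype(int).tolist()) for u in (360,361,362,363)])
E
```

```text
[686.21424152  -4.33453296 119.56782991] 10.94713768046418 [-2.32477359 -0.71293724 -3.40436991] [-4.63999308e+00  2.34064910e+01  7.50443558e+01 -1.35678795e-03
  8.16431906e+01 -4.84412203e+00]
152 [(671, -20, 222), (675, -20, 221), (700, 5, 203), (701, 1, 205)]
153 [(672, -19, 218), (676, -20, 217), (693, -4, 206), (691, -12, 209)]
154 [(676, -15, 211), (691, -2, 201), (693, -4, 201), (690, -13, 207)]
155 [(679, -11, 205), (694, 2, 195), (692, -5, 199), (692, -10, 201)]
156 [(675, -17, 205), (692, -1, 193), (691, -7, 196), (691, -12, 198)]
157 [(675, -17, 201), (692, -1, 189), (691, -7, 192), (695, -8, 192)]
158 [(689, 0, 186), (689, -5, 188), (694, -5, 187), (694, -10, 189)]
159 [(689, 0, 182), (692, -2, 182), (688, -12, 188), (691, -14, 188)]
160 [(677, -16, 189), (688, -8, 182), (690, -11, 183), (689, -17, 186)]
161 [(691, 1, 173), (691, -5, 176), (692, -8, 177), (692, -13, 180)]
162 [(686, -5, 174), (691, -4, 171), (691, -10, 175), (690, -16, 178)]
163 [(682, -11, 173), (682, -16, 176), (686, -17, 175), (691, -15, 173)]
164 [(680, -14, 171), (682, -16, 172), (684, -19, 173), (686, -22, 174)]
165 [(677, -18, 171), (681, -19, 170), (680, -24, 173), (681, -29, 175)]
166 [(689, -4, 157), (678, -22, 168), (681, -24, 168), (679, -32, 173)]
167 [(823, 163, 32), (692, -5, 152), (678, -28, 168), (678, -33, 170)]
168 [(823, 163, 28), (829, 164, 25), (797, 118, 57), (795, 110, 62)]
169 [(825, 164, 21), (826, 160, 23), (796, 115, 54), (796, 110, 57)]
170 [(821, 159, 20), (828, 161, 17), (794, 112, 52), (771, 79, 75)]
171 [(823, 161, 14), (831, 165, 10), (766, 78, 72), (767, 74, 75)]
```

Request:
apply_moves(
  steps=[
    [-1,0,-14,-12,0,0,0],
    [-1,0,-15,-11,0,0,0],
    [-1,0,-16,-9,0,0,0],
    [-1,0,-17,-7,0,0,0],
    [-1,0,-18,-5,0,0,0],
    [-1,0,-18,-2,0,0,0],
    [-1,0,-19,0,0,0,0],
    [-1,0,-19,2,0,0,0],
  ],
)

```text
time: 4.4
tool_pos: [552.1, -4.4, 166.5]
tcp_rot: [179.7, -0.0, 90.2]
ft_force: [0.1, 1.8, 5.2]
finger_gap: 11.0
grip_force: 25.6
```

Request:
apply_moves(
  steps=[
    [-1,0,-18,4,0,0,0],
    [-1,0,-17,6,0,0,0],
    [-1,0,-17,9,0,0,0],
    [-1,0,-15,10,0,0,0],
    [-1,0,-14,12,0,0,0],
    [-1,0,-12,14,0,0,0],
    [-1,0,-11,15,0,0,0],
    [-1,0,-9,16,0,0,0],
  ],
)

```text
time: 5.2
tool_pos: [438.2, -4.9, 78.9]
tcp_rot: [179.9, -0.0, 90.2]
ft_force: [0.2, 2.1, 1.2]
finger_gap: 10.8
grip_force: 26.4
```

Request:
apply_moves(
  steps=[
    [-1,0,-2,5,0,0,0],
    [0.2,0,0,0,0,0,0],
    [0.2,0,0,0,0,0,0],
    [0.2,0,0,-20,0,0,0],
    [0.2,0,0,-40,0,0,0],
    [0.2,0,0,-40,0,0,0],
    [0.2,-50,0,0,0,0,0],
    [0.2,-50,0,0,0,0,0],
  ],
)

```text
time: 6.0
tool_pos: [438.1, -105.9, 175.8]
tcp_rot: [179.7, 0.1, 90.5]
ft_force: [1.2, -0.7, -0.2]
finger_gap: 51.2
grip_force: 0.0
```

Request:
apply_moves(
  steps=[
    [0.6,-50,0,0,0,0,0],
    [0.6,-50,0,0,0,0,0.8],
    [0.6,-40,0,0,0,0,1],
    [0.6,0,0,0,0,0,1],
    [0.6,0,0,0,0,0,1],
    [0.6,0,0,0,0,0,1],
    [0.6,0,0,0,0,0,1],
    [0.6,0,0,0,0,0,1],
  ],
)

```text
time: 6.8
tool_pos: [434.2, -245.6, 173.4]
tcp_rot: [180.0, 0.0, 56.0]
ft_force: [-0.3, 0.4, -0.3]
finger_gap: 68.5
grip_force: 0.0
```

```bash
python3 - <<'E'
from h import *
print(r.sense()["tool_pos"],r.sense()["tcp_rot"],r.sense()["joint_pos"])
for n in("top","side"):
    s=snap(n); np.savez(f"{n}1.npz",**s); cv2.imwrite(f"pics/{n}1.png",s["color"])
E
```

```text
[ 434.19944355 -245.59266717  173.41204432] [1.79957384e+02 3.18189874e-03 5.59814272e+01] [-3.53827850e+01 -7.59439122e+00  1.03219858e+02 -2.17706105e-03
  8.43318544e+01 -1.36399915e+00]
```

View pics/top1.png

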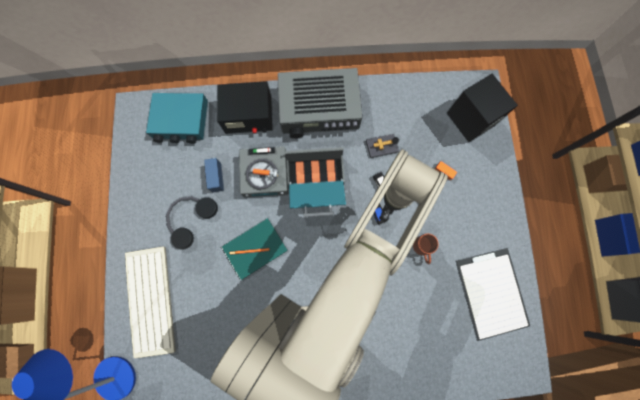

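Flap is open, with the copper strips at (300/315/330, 171). The blue pack is under the hand at about (380,213).

```bash
python3 - <<'E'
from h import *
s=dict(np.load("top1.npz")); P=cloud(s); h=cv2.cvtColor(s["color"],cv2.COLOR_BGR2HSV); V,U=np.mgrid[:400,:640]
m=((cv2.inRange(h,(3,110,90),(20,255,255))>0)&(U>288)&(U<345)&(V>152)&(V<190)).astype(np.uint8)
n,l,st,c=cv2.connectedComponentsWithStats(m)
for i in range(1,n):
    if st[i,4]>20: w=onz(s,np.c_[U[l==i],V[l==i]].astype(float),12.5)[:,:2]; print(st[i],w.min(0).round(),w.max(0).round(),np.round(cv2.minAreaRect(w.astype(np.float32))[0],1),P[l==i][:,2].mean())
f=(U>290)&(U<343)&(V>180)&(V<206)&(cv2.inRange(h,(80,80,30),(100,255,200))>0); f=cv2.erode(f.astype(np.uint8),np.ones((3,3)))>0
q=P[f]; A=np.c_[q[:,0],np.ones(len(q))]; k=np.linalg.lstsq(A,q[:,2],rcond=None)[0]; print("flap slope deg",np.degrees(np.arctan(-k[0])),q.min(0),q.max(0))
# back wall row and front
print([(v,*P[v,308].round().astype(int)[[0,2]].tolist()) for v in range(145,190,2)])
t=dict(np.load("side1.npz")); 
ctr=[]
Q=cloud(t)
for u in range(330,350,3):
    pass
# blue pack & pads seen in side view
hs=cv2.cvtColor(t["color"],cv2.COLOR_BGR2HSV)
for n,lo,hi in(("blue",(105,150,80),(125,255,255)),("yellow",(24,150,120),(34,255,255))):
    m=(cv2.inRange(hs,lo,hi)>0)&(V>230)&(V<330)&(U>300)&(U<440)
    print(n,m.sum(),onz(t,[np.c_[U[m],V[m]].mean(0)],32) if m.any() else 0)
cv2.imwrite("pics/s1.png",cv2.resize(t["color"][150:300,290:440],(600,600),interpolation=2))
E
```

```text
[326 159  10  22 191] [586. -85.] [675. -50.] [630.8 -67.6] 13.438126195921496
[295 161  10  22 191] [586.  39.] [675.  74.] [630.8  56.2] 21.430004556496627
[311 160  10  22 187] [586. -23.] [675.  12.] [630.9  -5.7] 13.346122939438683
flap slope deg 52.647576348507236 [ 213.10890065 -101.54999239   63.74117944] [ 567.31965637   87.86369041 1463.38379381]
[(145, 743, 5), (147, 737, -3), (149, 727, 3), (151, 680, 112), (153, 675, 106), (155, 673, 86), (157, 679, 44), (159, 678, 21), (161, 673, 11), (163, 665, 9), (165, 654, 16), (167, 213, 1463), (169, 637, 17), (171, 630, 13), (173, 621, 17), (175, 614, 12), (177, 606, 10), (179, 598, 11), (181, 589, 14), (183, 567, 66), (185, 558, 71), (187, 548, 79), (189, 539, 85)]
blue 140 [[ 436.1929586  -248.99194122   32.        ]]
yellow 230 [[ 494.79103556 -452.41930064   32.        ]]
```

View pics/s1.png

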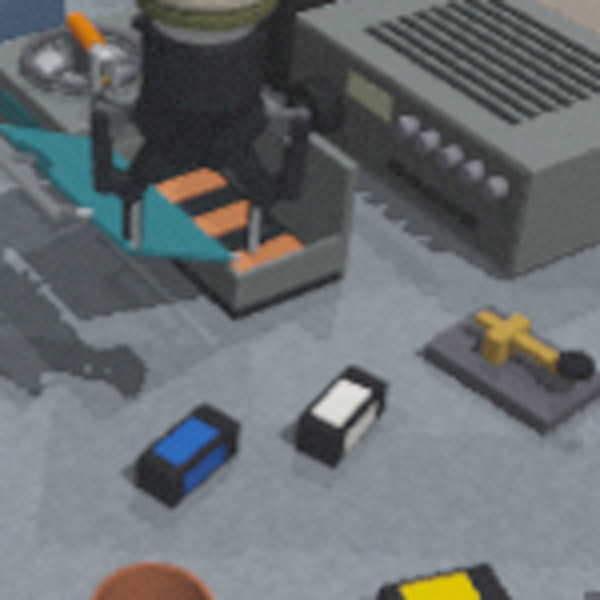

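```bash
python3 - <<'E'
from h import *
t=dict(np.load("side1.npz")); Q=cloud(t)
for u in (322,323,324,352,353,354): print(u,[tuple(Q[v,u].round().astype(int).tolist()) for v in range(198,214,2)])
go([441,-240,80],[180,0,18])
E
```

```text
322 [(391, -232, 260), (392, -232, 254), (396, -225, 242), (394, -228, 238), (394, -228, 232), (397, -224, 222), (394, -228, 219), (471, -109, 109)]
323 [(394, -232, 260), (395, -230, 252), (394, -233, 248), (395, -231, 239), (394, -233, 235), (396, -230, 226), (395, -232, 221), (474, -108, 107)]
324 [(395, -235, 260), (401, -226, 247), (397, -233, 246), (397, -233, 240), (399, -230, 231), (399, -231, 226), (398, -233, 221), (480, -105, 103)]
352 [(456, -272, 261), (461, -267, 250), (458, -271, 248), (457, -272, 242), (456, -274, 238), (458, -273, 230), (457, -274, 224), (457, -275, 218)]
353 [(457, -275, 263), (459, -273, 255), (458, -275, 250), (459, -274, 243), (459, -275, 237), (460, -273, 229), (461, -273, 222), (461, -274, 217)]
354 [(459, -276, 262), (459, -277, 257), (461, -275, 249), (465, -270, 238), (465, -272, 233), (463, -274, 228), (465, -273, 221), (634, -60, 17)]
shift [ 8.4  2.6 93.4] turn [ 0.01 -0.    7.62]
```

Request:
apply_moves(
  steps=[
    [0.6,1,1,10,0,0,0.95],
    [0.6,1,0,12,0,0,0.95],
    [0.6,1,0,12,0,0,0.95],
    [0.6,1,0,12,0,0,0.95],
    [0.6,1,0,12,0,0,0.95],
    [0.6,1,0,12,0,0,0.95],
    [0.6,1,0,12,0,0,0.95],
    [0.6,1,0,12,0,0,0.95],
  ],
)

```text
time: 7.7
tool_pos: [441.1, -240.9, 78.8]
tcp_rot: [180.0, -0.0, 18.2]
ft_force: [-0.1, 0.5, -0.2]
finger_gap: 68.4
grip_force: 0.0
```

```bash
python3 - <<'E'
from h import *
go([441,-240,-27],[180,0,18])
E
```

```text
shift [  0.2  -0.9 105.8] turn [ 0.01 -0.    0.04]
```

Request:
apply_moves(
  steps=[
    [0.6,0,-1,35,0,0,0],
    [0.6,0,0,35,0,0,0],
    [0.6,0,0,25,0,0,0],
    [0.6,0,0,10,0,0,0],
    [-1,0,0,0,0,0,0],
    [-1,0,0,0,0,0,0],
    [-1,0,0,0,0,0,0],
    [-1,0,0,0,0,0,0],
  ],
  squeeze=40,
)

```text
time: 8.5
tool_pos: [441.9, -240.8, -24.1]
tcp_rot: [179.9, -0.1, 18.2]
ft_force: [0.7, 0.1, 3.3]
finger_gap: 35.3
grip_force: 41.8
```

Request:
apply_moves(
  steps=[
    [-1,0,0,-45,0,0,0],
    [-1,0,0,-45,0,0,1],
    [-1,0,0,-45,0,0,1],
    [-1,0,0,0,0,0,1],
    [-1,45,-20,0,0,0,0.6],
    [-1,45,-20,0,0,0,0],
    [-1,45,-20,0,0,0,0],
    [-1,45,-20,0,0,0,0],
  ],
)

```text
time: 9.3
tool_pos: [620.8, -156.0, 109.8]
tcp_rot: [180.0, -0.1, 0.2]
ft_force: [0.8, -1.0, -2.2]
finger_gap: 35.4
grip_force: 41.4
```

```bash
python3 - <<'E'
from h import *
print(r.sense()["finger_gap"]);go([627,56.5,-11],[180,0,0])
E
```

```text
35.392999629818185
shift [   6.8 -212.5  120.7] turn [ 0.   -0.01  0.04]
```

Request:
apply_moves(
  steps=[
    [-1,2,-45,0,0,0,0],
    [-1,2,-45,0,0,0,0],
    [-1,2,-45,0,0,0,0],
    [-1,0,-45,0,0,0,0],
    [-1,0,-32,0,0,0,0],
    [-1,0,0,25,0,0,0],
    [-1,0,0,35,0,0,0],
    [-1,0,0,30,0,0,0],
  ],
)

```text
time: 10.1
tool_pos: [624.4, 55.8, 18.5]
tcp_rot: [180.0, -0.0, 0.3]
ft_force: [-0.7, 0.1, -3.5]
finger_gap: 35.3
grip_force: 41.3
```

```bash
python3 - <<'E'
from h import *
print(r.sense()["finger_gap"]);go([627,56.5,-11],[180,0,0])
E
```

```text
35.332428803809556
shift [ 2.6 -0.7 29.5] turn [ 0.   -0.01  0.06]
```

Lower, release with a modest opening, and lift out.

Request:
apply_moves(
  steps=[
    [-1,2,-1,15,0,0,0],
    [-1,0,0,10,0,0,0],
    [-1,0,0,4,0,0,0],
    [0.1,0,0,0,0,0,0],
    [0.1,0,0,0,0,0,0],
    [0.1,0,0,-30,0,0,0],
    [0.1,0,0,-45,0,0,0],
    [0.1,0,0,-45,0,0,0],
  ],
)

```text
time: 10.9
tool_pos: [627.1, 55.9, 113.4]
tcp_rot: [-180.0, -0.1, 0.2]
ft_force: [1.8, -0.3, 0.2]
finger_gap: 47.2
grip_force: 0.0
```

Request:
apply_moves(
  steps=[
    [0.5,0,50,0,0,0,0],
    [0.5,0,50,0,0,0,0],
    [0.5,0,50,0,0,0,0],
    [0.5,-8,48,0,0,0,0],
    [0.6,-20,40,0,0,0,0],
    [0.6,-20,40,0,0,0,0],
    [0.6,-5,32,0,0,0,0],
    [0.6,0,0,0,0,0,0],
  ],
)

```text
time: 11.7
tool_pos: [574.5, -259.3, 113.1]
tcp_rot: [179.8, -0.2, -0.1]
ft_force: [-0.7, 0.7, 0.4]
finger_gap: 68.6
grip_force: 0.0
```

```bash
cat > packs.py <<'E'
from h import *
def packs():
    s=snap("top"); P=cloud(s); h=cv2.cvtColor(s["color"],cv2.COLOR_BGR2HSV); V,U=np.mgrid[:400,:640]
    W=(U>285)&(U<470)&(V>150)&(V<260); z=P[...,2]
    for n,lo,hi,k in(("blue",(105,150,80),(125,255,255),0),("yellow",(24,150,120),(34,255,255),0),("white",(0,0,190),(180,40,255),0)):
        m=W&(cv2.inRange(h,lo,hi)>0)&(z>10)&(z<60)
        if m.sum()<8: print(n,"hidden",m.sum()); continue
        c=np.median(np.c_[U[m],V[m]],0); zz=np.median(z[m]); w=onz(s,np.c_[U[m],V[m]].astype(float),zz)
        q=P[(z>zz-9)&(z<zz+8)&(abs(U-c[0])<16)&(abs(V-c[1])<16)&(np.hypot(P[...,0]-w[:,0].mean(),P[...,1]-w[:,1].mean())<50)]
        a=cv2.minAreaRect(q[:,:2].astype(np.float32)); th=a[2] if a[1][0]>a[1][1] else a[2]-90
        print(n,"px",c,"z",zz.round(1),"label mean",w.mean(0)[:2].round(1),"rect",np.round(a[0],1),np.round(a[1],1),"yaw",round(th,1))
    return s
if __name__=="__main__":
    packs(); q=r.sense(); print(q["tool_pos"],q["tcp_rot"],q["time"])
E
python3 packs.py
```

```text
blue px [299.5 171. ] z 44.5 label mean [621.9  55.4] rect [620.6  70.2] [91.4 69.9] yaw 3.6
yellow hidden 0
white px [382. 179.] z 32.0 label mean [ 573.5 -265.6] rect [ 576.7 -261.3] [55.6 32.3] yaw 29.7
[ 575.10534464 -256.9287891   112.74046775] [ 1.79883238e+02 -2.11090833e-01 -7.27653385e-03] 11.75
```

```bash
cat > sidecheck.py <<'E'
from h import *
V,U=np.mgrid[:400,:640]
def lab(t):
    h=cv2.cvtColor(t["color"],cv2.COLOR_BGR2HSV); o={}
    for n,lo,hi in(("blue",(105,150,80),(125,255,255)),("yellow",(24,150,120),(34,255,255)),("white",(0,0,170),(180,40,255))):
        m=((cv2.inRange(h,lo,hi)>0)&(V>195)&(V<330)&(U>300)&(U<440)).astype(np.uint8)
        k,l,st,c=cv2.connectedComponentsWithStats(m)
        if k>1: i=1+st[1:,4].argmax(); o[n]=(c[i].round(1),st[i,4])
    return o
if __name__=="__main__": print(lab(dict(np.load("side0.npz")))); print(lab(snap("side")))
E
python3 sidecheck.py; python3 -c "
from h import *
go([562.7,-264.4,-27],[180,0,21.3])"
```

```text
{'blue': (array([335.9, 259.8]), np.int32(101)), 'yellow': (array([399.3, 298. ]), np.int32(148)), 'white': (array([374.7, 250.1]), np.int32(83))}
{'blue': (array([335.3, 197.1]), np.int32(32)), 'yellow': (array([399.3, 297.9]), np.int32(147)), 'white': (array([374.8, 250. ]), np.int32(84))}
shift [-13.2   9.  139.3] turn [ 0.02 -0.03 -4.24]
```

Request:
apply_moves(
  steps=[
    [0.6,-13,9,10,0,0,0],
    [0.6,0,0,15,0,0,-1],
    [0.6,0,0,15,0,0,-1],
    [0.6,0,0,15,0,0,-1],
    [0.6,0,0,15,0,0,-1],
    [0.6,0,0,0,0,0,-0.3],
    [0.6,0,0,0,0,0,0],
    [0.6,0,0,0,0,0,0],
  ],
)

```text
time: 12.6
tool_pos: [562.7, -262.9, 41.7]
tcp_rot: [179.9, -0.1, 21.6]
ft_force: [-0.1, -0.2, 0.4]
finger_gap: 68.7
grip_force: 0.0
```

```bash
python3 -c "
from h import *
go([562.7,-264.4,-25],[180,0,21.3])"
```

```text
shift [-0.7  1.3 66.7] turn [ 0.02 -0.02  0.07]
```

Request:
apply_moves(
  steps=[
    [0.6,-1,1,25,0,0,0],
    [0.6,0,0,25,0,0,0],
    [0.6,0,0,16,0,0,0],
    [0.6,0,0,0,0,0,0],
    [-1,0,0,0,0,0,0],
    [-1,0,0,0,0,0,0],
    [-1,0,0,0,0,0,0],
    [-1,0,0,0,0,0,0],
  ],
  squeeze=40,
)

```text
time: 13.4
tool_pos: [562.4, -265.2, -23.9]
tcp_rot: [179.9, -0.1, 21.7]
ft_force: [-0.3, 0.4, 6.9]
finger_gap: 35.2
grip_force: 41.7
```

Request:
apply_moves(
  steps=[
    [-1,0,0,-45,0,0,0],
    [-1,0,0,-45,0,0,0],
    [-1,0,0,-40,0,0,1],
    [-1,0,0,0,0,0,1],
    [-1,0,0,0,0,0,1],
    [-1,0,0,0,0,0,1],
    [-1,20,-40,0,0,0,0.3],
    [-1,20,-40,0,0,0,0],
  ],
)

```text
time: 14.2
tool_pos: [599.5, -184.0, 104.5]
tcp_rot: [180.0, -0.0, -0.0]
ft_force: [0.4, -0.2, -1.8]
finger_gap: 35.3
grip_force: 40.9
```

```bash
python3 -c "
from h import *
print(r.sense()['finger_gap']); go([627,-5.7,-12],[180,0,0])"
```

```text
35.27759563943045
shift [  27.3 -178.3  116.5] turn [ 0.   -0.   -0.01]
```

Request:
apply_moves(
  steps=[
    [-1,7,-45,0,0,0,0],
    [-1,7,-45,0,0,0,0],
    [-1,7,-45,0,0,0,0],
    [-1,6,-43,0,0,0,0],
    [-1,0,0,30,0,0,0],
    [-1,0,0,35,0,0,0],
    [-1,0,0,25,0,0,0],
    [-1,0,0,0,0,0,0],
  ],
)

```text
time: 15.0
tool_pos: [621.8, -5.0, 9.3]
tcp_rot: [-180.0, 0.5, 0.2]
ft_force: [-1.4, 0.2, -2.1]
finger_gap: 35.0
grip_force: 40.8
```

```bash
python3 -c "
from h import *
print(r.sense()['finger_gap']); go([627,-5.7,-12],[180,0,0])"
```

```text
35.02107598602738
shift [ 5.4  0.7 21.3] turn [-0.01  0.1   0.04]
```

Request:
apply_moves(
  steps=[
    [-1,3,1,8,0,0,0],
    [-1,0,0,8,0,0,0],
    [-1,0,0,4,0,0,0],
    [0.1,0,0,0,0,0,0],
    [0.1,0,0,0,0,0,0],
    [0.1,0,0,-30,0,0,0],
    [0.1,0,0,-45,0,0,0],
    [0.1,0,0,-45,0,0,0],
  ],
)

```text
time: 15.8
tool_pos: [628.4, -6.6, 115.5]
tcp_rot: [-180.0, 0.0, 0.2]
ft_force: [1.1, 0.3, 0.1]
finger_gap: 47.0
grip_force: 0.0
```

Request:
apply_moves(
  steps=[
    [0.5,0,50,0,0,0,0],
    [0.5,0,50,0,0,0,0],
    [0.5,-10,48,0,0,0,0],
    [0.5,-10,48,0,0,0,0],
    [0.6,-10,48,0,0,0,0],
    [0.6,-10,48,0,0,0,0],
    [0.6,-10,48,0,0,0,0],
    [0.6,-10,0,0,0,0,0],
  ],
)

```text
time: 16.6
tool_pos: [568.7, -353.3, 114.9]
tcp_rot: [179.8, -0.1, -0.1]
ft_force: [-0.7, -0.2, 1.1]
finger_gap: 68.0
grip_force: 0.0
```

```bash
python3 packs.py; python3 sidecheck.py; python3 -c "
from h import *
go([502,-442.7,45],[180,0,-15.4])"
```

```text
blue px [300.  171.5] z 45.4 label mean [621.2  55.1] rect [622.1  54.6] [91.5 83.4] yaw 53.3
yellow hidden 0
white px [315. 170.] z 45.6 label mean [622.6 -13.7] rect [622.1  -7.2] [92.1 39.3] yaw 4.1
[ 567.95633787 -350.52933271  114.61752454] [ 1.79941212e+02  5.01601915e-03 -6.09637947e-02] 16.65
{'blue': (array([335.9, 259.8]), np.int32(101)), 'yellow': (array([399.3, 298. ]), np.int32(148)), 'white': (array([374.7, 250.1]), np.int32(83))}
{'blue': (array([334.6, 196.9]), np.int32(24)), 'yellow': (array([414. , 300.5]), np.int32(147)), 'white': (array([343.5, 198.3]), np.int32(46))}
shift [-67.1  94.3  69.5] turn [ 0.   -0.    3.09]
```

Both packs lie on the floor (tops at 45 mm), but the yellow pack has been knocked aside (side px 399→414). I'll move the arm clear and measure it again.

Request:
apply_moves(
  steps=[
    [0.6,0,-50,0,0,0,0],
    [0.6,0,-50,0,0,0,0],
    [0.6,0,-50,0,0,0,0],
    [0.6,0,-50,0,0,0,0],
    [0.6,0,0,0,0,0,0],
    [0.6,0,0,0,0,0,0],
    [0.6,0,0,0,0,0,0],
    [0.6,0,0,0,0,0,0],
  ],
)

```text
time: 17.5
tool_pos: [569.6, -147.7, 114.3]
tcp_rot: [180.0, -0.0, 0.1]
ft_force: [-0.5, -0.2, -0.2]
finger_gap: 68.5
grip_force: 0.0
```

```bash
python3 packs.py; python3 sidecheck.py|tail -1; python3 -c "
from h import *
s=snap('top');P=cloud(s);np.savez('top2.npz',**s)
cv2.imwrite('pics/t2.png',cv2.resize(s['color'][140:260,280:480],(800,480),interpolation=2))"
```

```text
blue px [300.  171.5] z 44.1 label mean [621.5  55.2] rect [621.8  54.4] [90.5 84.5] yaw 51.9
yellow hidden 1
white px [315. 170.] z 44.5 label mean [624.4  -7. ] rect [625.8   8.2] [67.  92.2] yaw -3.8
[ 569.51345127 -147.87637377  114.20145813] [ 1.79989257e+02 -1.15257975e-02  1.23389654e-01] 17.55
{'blue': (array([334.6, 196.9]), np.int32(24)), 'yellow': (array([413.9, 300.5]), np.int32(148)), 'white': (array([343.4, 198.3]), np.int32(45))}
```

View pics/t2.png

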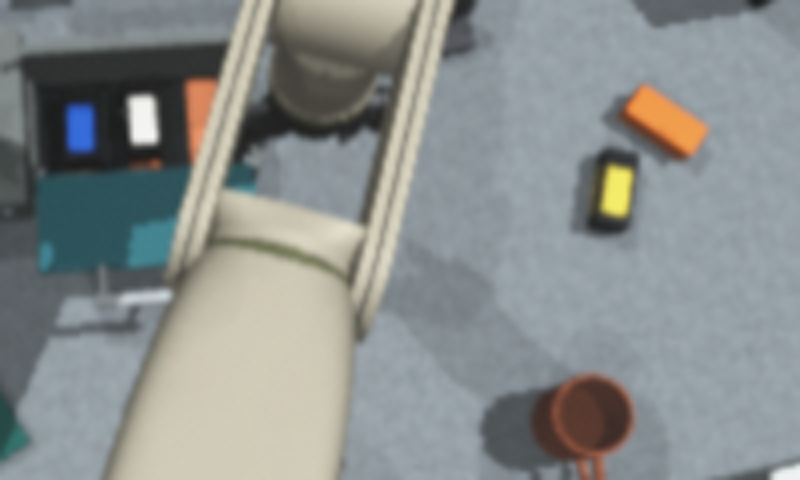

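The yellow pack is now at px (434,188), still lying flat, about 15 px from the orange block at (446,170). The blue and white packs look good in the bay.

```bash
python3 - <<'E'
from h import *
s=dict(np.load("top2.npz")); P=cloud(s); V,U=np.mgrid[:400,:640]; z=P[...,2]; h=cv2.cvtColor(s["color"],cv2.COLOR_BGR2HSV)
m=(z>22)&(z<45)&(abs(U-434)<13)&(abs(V-188)<15)&(cv2.inRange(h,(3,150,150),(18,255,255))==0); n,l,st,c=cv2.connectedComponentsWithStats(m.astype(np.uint8)); i=1+st[1:,4].argmax()
q=P[l==i]; a=cv2.minAreaRect(q[:,:2].astype(np.float32)); print(st[i],np.median(q[:,2]),a,q[:,:2].mean(0))
y=(cv2.inRange(h,(22,100,100),(36,255,255))>0)&(abs(U-434)<13)&(abs(V-188)<15); w=onz(s,np.c_[U[y],V[y]].astype(float),32); print(y.sum(),w.mean(0),cv2.minAreaRect(w[:,:2].astype(np.float32)))
o=(z>15)&(abs(U-446)<14)&(abs(V-170)<14)&(cv2.inRange(h,(3,150,100),(18,255,255))>0); q=P[o]; print("orange",cv2.minAreaRect(q[:,:2].astype(np.float32)))
E
```

```text
[428 177  12  20 186] 31.337535035104906 ((528.638916015625, -469.67364501953125), (39.06513214111328, 76.5369644165039), 72.55955505371094) [ 528.38062338 -468.16656435]
92 [ 526.07431239 -468.8507751    32.        ] ((526.7703857421875, -468.630859375), (28.136035919189453, 50.033878326416016), 82.2418212890625)
orange ((395.71185302734375, -283.6444396972656), (76.024169921875, 673.0289916992188), 39.073997497558594)
```

Request:
apply_moves(
  steps=[
    [0.45,-6,46,0,0,0,0],
    [0.45,-6,46,0,0,0,0],
    [0.45,-6,46,0,0,0,0],
    [0.45,-6,46,0,0,0,0],
    [0.45,-6,46,0,0,0,0],
    [0.45,-6,46,0,0,0,0],
    [0.45,-6,45,0,0,0,0.6],
    [0.45,0,0,30,0,0,1],
  ],
)

```text
time: 18.45
tool_pos: [528.4, -477.7, 89.4]
tcp_rot: [179.5, -0.4, -8.3]
ft_force: [0.9, -0.6, -0.3]
finger_gap: 62.1
grip_force: 0.0
```

Request:
apply_moves(
  steps=[
    [0.45,0,0,30,0,0,1],
    [0.45,0,0,10,0,0,0],
    [0.45,0,0,0,0,0,0],
    [0.45,0,0,0,0,0,0],
    [0.45,0,0,0,0,0,0],
    [0.45,0,0,0,0,0,0],
    [0.45,0,0,0,0,0,0],
    [0.45,0,0,0,0,0,0],
  ],
)

```text
time: 19.25
tool_pos: [529.0, -468.1, 44.9]
tcp_rot: [180.0, -0.1, -12.8]
ft_force: [0.7, -0.5, 0.1]
finger_gap: 61.9
grip_force: 0.0
```

```bash
python3 sidecheck.py|tail -1; python3 -c "
from h import *
go([527.5,-469,-25],[180,0,-13])"
```

```text
{'blue': (array([334.6, 196.9]), np.int32(24)), 'yellow': (array([414.4, 300.5]), np.int32(138)), 'white': (array([343.5, 198.3]), np.int32(46))}
shift [-1.1  1.2 69.6] turn [ 0.   -0.01  0.04]
```

Request:
apply_moves(
  steps=[
    [0.45,-1,1,25,0,0,0],
    [0.45,0,0,25,0,0,0],
    [0.45,0,0,18,0,0,0],
    [0.45,0,0,0,0,0,0],
    [-1,0,0,0,0,0,0],
    [-1,0,0,0,0,0,0],
    [-1,0,0,0,0,0,0],
    [-1,0,0,0,0,0,0],
  ],
  squeeze=40,
)

```text
time: 20.1
tool_pos: [528.4, -469.7, -22.1]
tcp_rot: [179.9, -0.1, -12.8]
ft_force: [0.1, 0.5, 4.3]
finger_gap: 35.4
grip_force: 40.4
```

Request:
apply_moves(
  steps=[
    [-1,0,0,-45,0,0,0],
    [-1,0,0,-45,0,0,0],
    [-1,0,0,-45,0,0,-1],
    [-1,0,0,0,0,0,-1],
    [-1,0,0,0,0,0,-0.6],
    [-1,15,-45,0,0,0,0],
    [-1,15,-45,0,0,0,0],
    [-1,15,-45,0,0,0,0],
  ],
)

```text
time: 20.9
tool_pos: [571.9, -332.3, 111.1]
tcp_rot: [-180.0, -0.0, 0.1]
ft_force: [1.2, -0.3, -2.0]
finger_gap: 35.3
grip_force: 40.4
```

```bash
python3 -c "
from h import *
print(r.sense()['finger_gap']); go([627,-68,-12],[180,0,0])"
```

```text
35.29550332437531
shift [  55.7 -264.1  123.2] turn [-0.   -0.    0.03]
```

Request:
apply_moves(
  steps=[
    [-1,9,-44,0,0,0,0],
    [-1,9,-44,0,0,0,0],
    [-1,9,-44,0,0,0,0],
    [-1,9,-44,0,0,0,0],
    [-1,9,-44,0,0,0,0],
    [-1,9,-44,0,0,0,0],
    [-1,1,0,25,0,0,0],
    [-1,0,0,35,0,0,0],
  ],
)

```text
time: 21.7
tool_pos: [628.9, -67.8, 53.8]
tcp_rot: [179.9, -0.4, 0.4]
ft_force: [-0.9, -0.2, -2.5]
finger_gap: 35.6
grip_force: 40.6
```

```bash
python3 -c "
from h import *
print(r.sense()['finger_gap']); go([627,-68,-10],[180,0,0])"
```

```text
35.59843842746481
shift [-2.3  0.1 63.8] turn [ 0.01 -0.07  0.08]
```

Request:
apply_moves(
  steps=[
    [-1,-2,0,25,0,0,0],
    [-1,0,0,20,0,0,0],
    [-1,0,0,12,0,0,0],
    [-1,0,0,4,0,0,0],
    [0.1,0,0,0,0,0,0],
    [0.1,0,0,0,0,0,0],
    [0.1,0,0,-30,0,0,0],
    [0.1,0,0,-45,0,0,0],
  ],
)

```text
time: 22.5
tool_pos: [621.5, -69.0, 63.2]
tcp_rot: [-179.9, 0.3, 0.2]
ft_force: [1.0, -0.1, 0.3]
finger_gap: 47.1
grip_force: 0.0
```

Request:
apply_moves(
  steps=[
    [0.1,0,0,-45,0,0,0],
    [0.1,0,0,-40,0,0,0],
    [0.1,0,50,0,0,0,0],
    [0.1,0,50,0,0,0,0],
    [0.1,0,50,0,0,0,0],
    [0.1,-10,45,0,0,0,0],
    [0.1,-40,0,0,0,0,-1],
    [0.1,-40,0,0,0,0,-1],
  ],
)

```text
time: 23.3
tool_pos: [533.8, -269.7, 149.5]
tcp_rot: [-180.0, 0.0, 10.3]
ft_force: [-0.4, 0.7, 1.1]
finger_gap: 46.7
grip_force: 0.0
```

```bash
python3 packs.py; python3 - <<'E'
from h import *
s=snap("top"); t=snap("side"); np.savez("side3.npz",**t)
cv2.imwrite("pics/t3.png",np.hstack([cv2.resize(s["color"][145:215,280:350],(400,400),interpolation=2),cv2.resize(t["color"][150:250,300:400],(400,400),interpolation=2)]))
E
```

```text
blue px [300.  171.5] z 44.1 label mean [621.5  55.2] rect [621.6  54.4] [90.3 83.9] yaw 50.7
yellow px [331. 170.] z 45.0 label mean [620.6 -68.5] rect [621.6 -68.3] [94.5 86.2] yaw 85.4
white px [315. 170.] z 44.8 label mean [624.3  -7. ] rect [621.7  -6.9] [88.7 85.5] yaw 47.1
[ 527.34766301 -269.00905023  147.90469526] [-179.82705086    0.3613457    10.60891535] 23.35
```

View pics/t3.png

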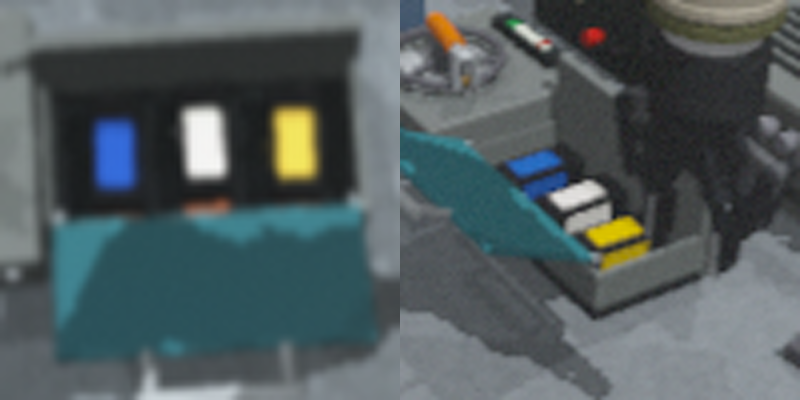

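All three packs lie flat, side by side, lengthwise on the floor: crop blue (115,155), white (205,143), yellow (295,143). Now I'll shut the flap.

Request:
apply_moves(
  steps=[
    [0,-2,-18,0,0,0,-1],
    [0,-1,-18,0,0,0,-1],
    [0,1,-18,0,0,0,-1],
    [0,2,-18,0,0,0,-1],
    [0,4,-18,0,0,0,-1],
    [0,5,-17,0,0,0,-1],
    [0,7,-17,0,0,0,-1],
    [0,8,-16,0,0,0,-1],
  ],
)

```text
time: 24.25
tool_pos: [491.8, -129.8, 151.8]
tcp_rot: [179.8, -0.1, 50.4]
ft_force: [-0.3, -0.2, 0.5]
finger_gap: 42.6
grip_force: 0.0
```

Request:
apply_moves(
  steps=[
    [0,10,-15,0,0,0,-1],
    [0,11,-15,0,0,0,-1],
    [0,12,-14,0,0,0,-1],
    [0,13,-13,0,0,0,-1],
    [0,14,-12,0,0,0,-1],
    [0,15,-11,0,0,0,-1],
    [0,16,-9,0,0,0,-1],
    [0,16,-7,0,0,0,-0.9],
  ],
)

```text
time: 25.05
tool_pos: [442.8, 8.5, 151.9]
tcp_rot: [179.8, 0.0, 89.9]
ft_force: [0.9, -0.8, 0.3]
finger_gap: 42.7
grip_force: 0.0
```

```bash
python3 -c "
from h import *
go([437,-5,75],[180,0,90])
t=dict(np.load('side3.npz'));s=snap('top');P=cloud(s);print([(v,*P[v,300].round().astype(int)[[0,2]].tolist()) for v in range(180,222,2)])"
```

```text
shift [-13.5  -6.   76.9] turn [ 0.04  0.   -0.02]
[(180, 442, 596), (182, 437, 593), (184, 432, 594), (186, 429, 589), (188, 424, 586), (190, 420, 584), (192, 416, 581), (194, 412, 576), (196, 407, 575), (198, 404, 569), (200, 400, 562), (202, 399, 542), (204, 424, 391), (206, 472, 105), (208, 484, 2), (210, 475, 8), (212, 469, -3), (214, 460, 1), (216, 452, 3), (218, 444, 1), (220, 436, 3)]
```

Request:
apply_moves(
  steps=[
    [0,-13,-6,0,0,0,0],
    [0,0,0,30,0,0,0],
    [0,0,0,30,0,0,0],
    [0,0,0,16,0,0,0],
    [-1,0,0,0,0,0,0],
    [-1,0,0,0,0,0,0],
    [-1,0,0,0,0,0,0],
    [-1,0,0,0,0,0,0],
  ],
  squeeze=30,
)

```text
time: 25.9
tool_pos: [437.0, -5.7, 75.7]
tcp_rot: [179.8, 0.0, 89.7]
ft_force: [4.0, 0.7, -2.9]
finger_gap: 10.4
grip_force: 29.2
```

Gripped. Reverse the arc.

Request:
apply_moves(
  steps=[
    [-1,0,9,-16,0,0,0],
    [-1,0,11,-15,0,0,0],
    [-1,0,12,-14,0,0,0],
    [-1,0,14,-12,0,0,0],
    [-1,0,15,-10,0,0,0],
    [-1,0,17,-9,0,0,0],
    [-1,0,17,-6,0,0,0],
    [-1,0,18,-4,0,0,0],
  ],
)

```text
time: 26.7
tool_pos: [549.2, -5.8, 162.2]
tcp_rot: [179.9, -0.0, 89.7]
ft_force: [-1.2, 2.3, -2.0]
finger_gap: 10.7
grip_force: 30.9
```

Request:
apply_moves(
  steps=[
    [-1,0,19,-2,0,0,0],
    [-1,0,19,0,0,0,0],
    [-1,0,18,2,0,0,0],
    [-1,0,18,5,0,0,0],
    [-1,0,17,7,0,0,0],
    [-1,0,16,9,0,0,0],
    [-1,0,15,11,0,0,0],
    [-1,0,14,12,0,0,0],
  ],
)

```text
time: 27.5
tool_pos: [685.6, -6.1, 117.3]
tcp_rot: [179.9, -0.0, 89.7]
ft_force: [-0.2, 3.4, 0.8]
finger_gap: 10.4
grip_force: 33.5
```

Request:
apply_moves(
  steps=[
    [-1,0,1,2,0,0,0],
    [-1,0,0,0,0,0,0],
    [0,0,0,0,0,0,0],
    [0,0,0,0,0,0,0],
    [0,0,0,-20,0,0,0],
    [0,0,0,-40,0,0,0],
    [0,0,-20,0,0,0,0],
    [0,0,-30,0,0,0,0],
  ],
)

```text
time: 28.3
tool_pos: [636.3, -7.3, 176.2]
tcp_rot: [179.8, 0.0, 89.7]
ft_force: [-0.6, 0.3, -0.6]
finger_gap: 42.7
grip_force: 0.0
```

```bash
python3 - <<'E'
from h import *
V,U=np.mgrid[:400,:640]
s=dict(np.load("top0.npz")); t=dict(np.load("side0.npz")); c=[]
for im,w in((s,(245,280,160,185)),(t,(300,325,148,172))):
    h=cv2.cvtColor(im["color"],cv2.COLOR_BGR2HSV); m=(cv2.inRange(h,(4,120,100),(18,255,255))>0)&(U>w[0])&(U<w[1])&(V>w[2])&(V<w[3]); c.append(np.c_[U[m],V[m]].mean(0)); print(m.sum(),c[-1])
    x=onz(im,np.c_[U[m],V[m]].astype(float),117)[:,:2]; print(cv2.minAreaRect(x.astype(np.float32)))
print("grip tri",tri(s,[c[0]],t,[c[1]]))
# wheel rim: dark ring ellipse in top at z=93
P=cloud(s)
m=(abs(P[...,2]-91)<5)&(U>240)&(U<284)&(V>150)&(V<197); q=P[m]; d=q[:,:2]-[607,195]; rr=np.hypot(*d.T); k=(rr>35)&(rr<75); print("rim",k.sum(),(q[k][:,:2].min(0)+q[k][:,:2].max(0))/2, np.ptp(q[k][:,:2],axis=0))
n=snap("side"); N=cloud(n); h=cv2.cvtColor(n["color"],cv2.COLOR_BGR2HSV)
f=(U>330)&(U<385)&(V>160)&(V<212)&(cv2.inRange(h,(80,80,30),(100,255,220))>0); f=cv2.erode(f.astype(np.uint8),np.ones((3,3)))>0
q=N[f]; q=q[(q[:,2]>50)&(q[:,2]<160)]; A=np.c_[q[:,:2],np.ones(len(q))]
for _ in range(4):
    a=np.linalg.lstsq(A,q[:,2],rcond=None)[0]; k=abs(A@a-q[:,2])<5; q,A=q[k],A[k]
print("flap plane now",len(q),a,"(before .992,-506.7)")
# needle in the gauge
g=n["color"][145:170,310:350]; hh=h
for nm,lo,hi in(("red",(0,110,90),(8,255,255)),("red2",(170,80,90),(180,255,255)),("green",(45,80,40),(85,255,255)),("white",(0,0,185),(180,60,255))):
    m=(cv2.inRange(h,lo,hi)>0)&(U>318)&(U<345)&(V>145)&(V<172)
    if m.any(): x=onz(n,np.c_[U[m],V[m]].astype(float),80); print(nm,m.sum(),x.min(0).round(),x.max(0).round(),x.mean(0).round(1))
E
```

```text
76 [260.63157895 171.69736842]
((609.5379638671875, 197.84121704101562), (58.00315856933594, 18.407777786254883), 80.15748596191406)
46 [310.56521739 157.34782609]
((611.9789428710938, 200.6669921875), (71.03455352783203, 22.01557731628418), 79.44662475585938)
grip tri (array([609.57924666, 197.02296024, 118.7222668 ]), np.float64(0.7932906203900875))
rim 219 [610.55543149 198.77541565] [115.2876146  118.32602423]
flap plane now 1033 [ 9.77487051e-01  1.08556381e-03 -4.97648120e+02] (before .992,-506.7)
green 8 [706. 234.  80.] [724. 245.  80.] [714.  238.7  80. ]
white 10 [713. 193.  80.] [719. 231.  80.] [716.1 212.9  80. ]
```

```bash
python3 - <<'E'
from h import *
s=dict(np.load("top0.npz")); V,U=np.mgrid[:400,:640]; h=cv2.cvtColor(s["color"],cv2.COLOR_BGR2HSV); P=cloud(s)
m=(P[...,2]>104)&(P[...,2]<135)&(U>248)&(U<282)&(V>164)&(V<182); w=onz(s,np.c_[U[m],V[m]].astype(float),117)[:,:2]; a=w-[610.5,198.5]
print(m.sum(),cv2.minAreaRect(w.astype(np.float32)))
C=np.cov(w.T); e=np.linalg.eigh(C)[1][:,-1]; print("pca all deg",np.degrees(np.arctan2(e[1],e[0])),w.mean(0),w[w[:,1]<160].mean(0))
o=(cv2.inRange(h,(4,120,100),(18,255,255))>0)&(U>245)&(U<280)&(V>160)&(V<185); w=onz(s,np.c_[U[o],V[o]].astype(float),117)[:,:2]; e=np.linalg.eigh(np.cov(w.T))[1][:,-1]; print("pca orange",np.degrees(np.arctan2(e[1],e[0])))
go([610,198,150],[180,0,90])
E
```

```text
122 ((605.7532348632812, 183.174072265625), (94.3345947265625, 23.871673583984375), 83.09625244140625)
pca all deg 81.09357432980131 [606.95560709 183.10377665] [601.23584125 145.79397943]
pca orange 79.57759549734612
shift [204.7 -21.1  23.3] turn [-0.05  0.   -0.06]
```

Request:
apply_moves(
  steps=[
    [0,41,-5,0,0,0,0],
    [0,41,-5,0,0,0,0],
    [0,41,-5,0,0,0,0],
    [0,41,-5,10,0,0,0],
    [0,41,-2,20,0,0,0],
    [0,0,0,0,0,0,0.9],
    [0,0,0,0,0,0,0.9],
    [0,0,0,0,0,0,0],
  ],
)

```text
time: 29.15
tool_pos: [613.8, 198.5, 143.7]
tcp_rot: [-179.9, 0.0, 80.7]
ft_force: [-1.0, -0.1, 0.3]
finger_gap: 42.5
grip_force: 0.0
```

```bash
python3 - <<'E'
from h import *
go([610,198,68],[180,0,81])
E
```

```text
shift [-1.1 -3.6 75.7] turn [-0.01  0.01 -0.07]
```

Request:
apply_moves(
  steps=[
    [0,-1,-4,20,0,0,0],
    [0,0,0,30,0,0,0],
    [0,0,0,22,0,0,0],
    [0,0,0,3,0,0,0],
    [-1,0,0,0,0,0,0],
    [-1,0,0,0,0,0,0],
    [-1,0,0,0,0,0,0],
    [-1,0,0,0,0,0,0],
  ],
  squeeze=30,
)

```text
time: 29.95
tool_pos: [611.7, 197.9, 70.6]
tcp_rot: [179.8, -0.0, 80.7]
ft_force: [4.3, -2.4, -1.5]
finger_gap: 18.7
grip_force: 30.6
```

Request:
apply_moves(
  steps=[
    [-1,-1,0,-11,0,0,0],
    [-1,-3,0,-10,0,0,0],
    [-1,-5,0,-10,0,0,0],
    [-1,-7,0,-8,0,0,0],
    [-1,-8,0,-7,0,0,0],
    [-1,-10,0,-5,0,0,0],
    [-1,-11,0,-3,0,0,0],
    [-1,-11,0,-1,0,0,0],
  ],
)

```text
time: 30.75
tool_pos: [602.1, 142.9, 126.2]
tcp_rot: [179.9, -0.1, 80.7]
ft_force: [-0.3, -0.6, 0.4]
finger_gap: 16.1
grip_force: 28.8
```

Request:
apply_moves(
  steps=[
    [-1,0,0,0,0,0,0],
    [-1,0,0,0,0,0,0],
    [-1,0,0,0,0,0,0],
    [-1,0,0,0,0,0,0],
    [-1,0,0,0,0,0,0],
    [-1,0,0,0,0,0,0],
    [-1,0,0,0,0,0,0],
    [-1,0,0,0,0,0,0],
  ],
)

```text
time: 31.55
tool_pos: [601.8, 142.3, 125.6]
tcp_rot: [179.9, 0.0, 80.7]
ft_force: [0.1, -1.1, 8.9]
finger_gap: 14.8
grip_force: 28.1
```

```bash
python3 - <<'E'
from h import *
t=snap("side"); np.savez("side4.npz",**t)
cv2.imwrite("pics/s4.png",cv2.resize(t["color"][110:200,270:370],(666,600),interpolation=2))
E
```

```text
(no output)
```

View pics/s4.png

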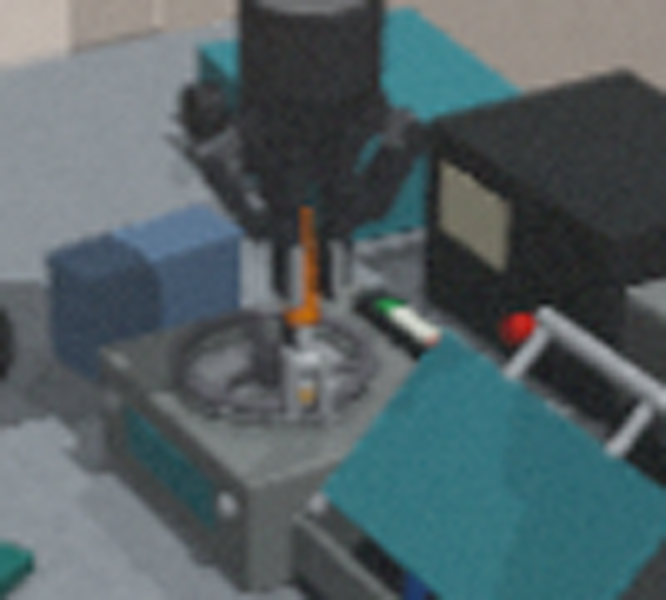

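Side: the handle stands upright (crop (307,265)), but the pads only hold its edge (gap 14.8 instead of 20). I'll measure the handle axis, re-centre and re-grip.

```bash
python3 - <<'E'
from h import *
t=dict(np.load("side4.npz")); V,U=np.mgrid[:400,:640]; h=cv2.cvtColor(t["color"],cv2.COLOR_BGR2HSV); Q=cloud(t)
m=(cv2.inRange(h,(4,110,80),(20,255,255))>0)&(U>310)&(U<322)&(V>138)&(V<160)
for v in range(139,160): 
    k=m[v]
    if k.any(): q=Q[v][k]; q=q[q[:,0]>400]; print(v,U[v][k].min(),U[v][k].max(),q.mean(0).round(1) if len(q) else 0)
for v in range(158,174,2): print(v,[tuple(Q[v,u].round().astype(int).tolist()) for u in (314,316,318)])
E
```

```text
141 315 316 [703.1 314.7 114.4]
142 315 316 [703.5 315.4 109.5]
143 315 316 [607.9 158.2 195.2]
144 315 316 [607.8 158.1 191.3]
145 315 316 [606.  155.  189.1]
146 315 316 [606.  155.  185.2]
147 316 317 [608.5 152.2 181.8]
148 316 317 [608.2 151.7 178.1]
149 316 317 [608.9 152.7 173.5]
150 316 317 [606.7 149.1 171.6]
151 316 317 [608.2 151.5 166.1]
152 316 317 [606.8 149.1 163.5]
153 316 317 [606.9 149.3 159.3]
154 316 317 [607.1 149.5 155.1]
155 316 317 [606.1 147.9 152.1]
156 314 317 [600.2 145.  150.9]
157 313 317 [599.3 147.1 146.1]
158 313 317 [622.2 184.6 118.3]
158 [(592, 142, 146), (653, 228, 90), (658, 221, 92)]
160 [(595, 146, 135), (602, 144, 135), (663, 229, 78)]
162 [(595, 146, 127), (600, 141, 128), (607, 138, 128)]
164 [(592, 141, 122), (602, 144, 118), (606, 137, 120)]
166 [(627, 200, 75), (631, 192, 78), (607, 138, 111)]
168 [(597, 150, 100), (624, 179, 77), (607, 139, 102)]
170 [(594, 145, 95), (601, 142, 94), (606, 137, 95)]
172 [(601, 157, 78), (607, 153, 78), (613, 147, 79)]
```

Request:
apply_moves(
  steps=[
    [0,0,0,0,0,0,0],
    [0,0,0,0,0,0,0],
    [0,0,0,0,0,0,0],
    [0,0,0,0,0,0,0],
    [0,0,0,-40,0,0,0],
    [0,0,0,-40,0,0,0],
    [0,0,0,-20,0,0,0],
    [0,0,0,0,0,0,0],
  ],
)

```text
time: 32.4
tool_pos: [603.4, 143.3, 228.9]
tcp_rot: [179.6, -0.1, 80.7]
ft_force: [-0.4, -0.5, 0.5]
finger_gap: 42.5
grip_force: 0.0
```

```bash
python3 - <<'E'
from h import *
t=snap("side"); np.savez("side5.npz",**t); V,U=np.mgrid[:400,:640]; h=cv2.cvtColor(t["color"],cv2.COLOR_BGR2HSV); Q=cloud(t)
m=(cv2.inRange(h,(4,110,80),(20,255,255))>0)&(U>306)&(U<326)&(V>130)&(V<164)
for v in range(135,164,2): 
    k=m[v]
    if k.any(): q=Q[v][k]; q=q[(q[:,0]>560)&(q[:,0]<650)]; print(v,U[v][k].min(),U[v][k].max(),q.mean(0).round(1) if len(q) else 0)
q=Q[m]; q=q[(q[:,0]>560)&(q[:,0]<640)&(abs(q[:,1]-150)<40)]; A=np.c_[q[:,2]-170,np.ones(len(q))]; print(np.linalg.lstsq(A,q[:,:2],rcond=None)[0])
print(r.sense()["tool_pos"])
cv2.imwrite("pics/s5.png",cv2.resize(t["color"][120:190,280:360],(640,560),interpolation=2))
E
```

```text
143 313 318 [597.9 142.5 204.3]
145 314 318 [597.7 138.  198.5]
147 314 318 [597.4 137.4 191. ]
149 314 318 [598.5 139.2 182.1]
151 314 318 [597.4 137.2 175.3]
153 314 318 [595.8 137.9 167.4]
155 313 318 [595.9 141.6 157.7]
157 313 318 [595.4 140.6 150.2]
159 314 317 [595.1 140.  142.4]
[[ 2.50646258e-02 -2.04739868e-02]
 [ 5.96722527e+02  1.39396726e+02]]
[602.30203188 143.0547689  226.12447389]
```

View pics/s5.png

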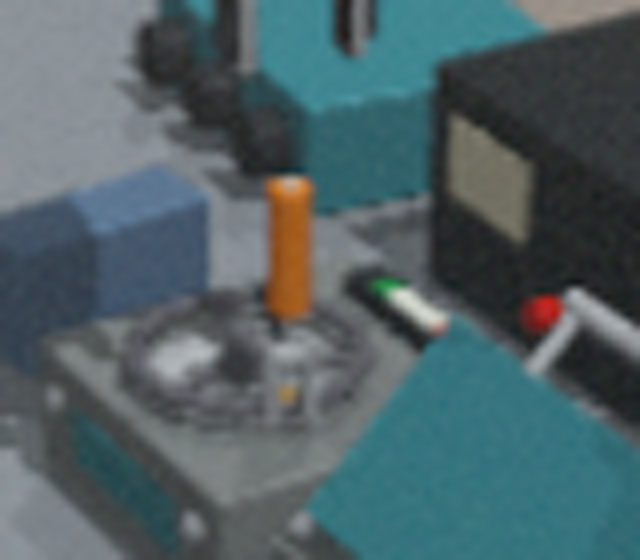

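The handle is now vertical and latched at its stop, with its base at crop (290,310). The needle is at the right (empty) end of the gauge, about crop (440,325). I'll re-grip it centred.

```bash
python3 - <<'E'
from h import *
go([601.5,145.5,116],[180,0,81])
s=dict(np.load("top0.npz")); print(s["color"][150:154,252:273].tolist()[1])
print(onz(s,[[250,152],[260,152],[270,152]],80).round(1)[:,1])
E
```

```text
shift [  2.2  -1.6 110.1] turn [ 0.04 -0.01 -0.06]
[[53, 66, 45], [67, 111, 52], [78, 139, 59], [91, 147, 73], [137, 172, 127], [189, 202, 187], [212, 216, 214], [214, 216, 215], [211, 212, 213], [209, 211, 211], [208, 210, 210], [206, 208, 208], [204, 206, 206], [203, 205, 205], [195, 197, 201], [160, 163, 182], [123, 126, 159], [130, 132, 149], [111, 111, 114], [69, 68, 65], [47, 44, 41]]
[241.7 202.8 164. ]
```

Request:
apply_moves(
  steps=[
    [0,2,-2,20,0,0,0],
    [0,0,0,30,0,0,0],
    [0,0,0,35,0,0,0],
    [0,0,0,23,0,0,0],
    [-1,0,0,0,0,0,0],
    [-1,0,0,0,0,0,0],
    [-1,0,0,0,0,0,0],
    [-1,0,0,0,0,0,0],
  ],
  squeeze=25,
)

```text
time: 33.25
tool_pos: [597.6, 144.8, 113.7]
tcp_rot: [-179.7, 0.1, 80.7]
ft_force: [-0.7, -0.1, -25.1]
finger_gap: 19.6
grip_force: 26.8
```

Request:
apply_moves(
  steps=[
    [-1,0,0,0,0,0,0],
    [-1,0,0,0,0,0,0],
    [-1,0,0,0,0,0,0],
    [-1,0,0,0,0,0,0],
    [-1,0,0,0,0,0,0],
    [-1,0,0,0,0,0,0],
    [-1,0,0,0,0,0,0],
    [-1,0,0,0,0,0,0],
  ],
)

```text
time: 34.05
tool_pos: [597.6, 144.8, 113.7]
tcp_rot: [-179.7, 0.1, 80.7]
ft_force: [0.4, -0.9, -26.9]
finger_gap: 19.1
grip_force: 26.6
```

Request:
apply_moves(
  steps=[
    [-1,0,0,4,0,0,0],
    [-1,0,0,0,0,0,0],
    [-1,0,0,0,0,0,0],
    [-1,0,0,0,0,0,0],
    [-1,0,0,0,0,0,0],
    [-1,0,0,0,0,0,0],
    [-1,0,0,0,0,0,0],
    [-1,0,0,0,0,0,0],
  ],
)

```text
time: 34.85
tool_pos: [600.5, 144.4, 113.4]
tcp_rot: [179.9, 0.0, 80.7]
ft_force: [-0.2, -5.6, -10.0]
finger_gap: 19.0
grip_force: 27.9
```

Request:
apply_moves(
  steps=[
    [-1,1,-11,0,0,0,0],
    [-1,3,-10,0,0,0,0],
    [-1,5,-10,0,0,0,0],
    [-1,7,-8,0,0,0,0],
    [-1,8,-7,0,0,0,0],
    [-1,10,-5,0,0,0,0],
    [-1,11,-3,0,0,0,0],
    [-1,11,-1,0,0,0,0],
  ],
)

```text
time: 35.65
tool_pos: [556.9, 210.1, 113.5]
tcp_rot: [179.6, -0.1, 80.7]
ft_force: [15.7, -4.1, -16.0]
finger_gap: 19.3
grip_force: 28.3
```

```bash
python3 - <<'E'
from h import *
q=r.sense(); print(q["tool_pos"],q["ft_force"],q["finger_gap"])
t=snap("side"); np.savez("side6.npz",**t)
cv2.imwrite("pics/s6.png",cv2.resize(t["color"][120:190,280:360],(640,560),interpolation=2))
E
```

```text
[556.93927628 210.08652285 113.50158012] [ 15.71828216  -4.12570067 -16.00330278] 19.303518884408746
```

View pics/s6.png

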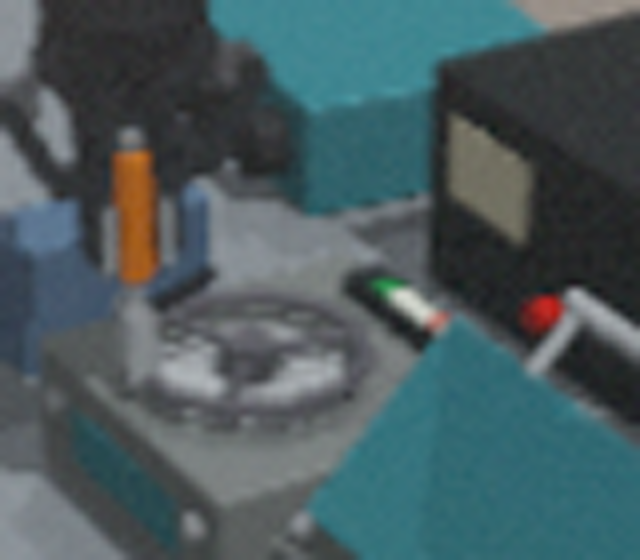

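Request:
apply_moves(
  steps=[
    [-1,10,3,0,0,0,0],
    [-1,10,4,0,0,0,0],
    [-1,9,6,0,0,0,0],
    [-1,8,7,0,0,0,0],
    [-1,7,8,0,0,0,0],
    [-1,5,9,0,0,0,0],
    [-1,3,10,0,0,0,0],
    [-1,1,10,0,0,0,0],
  ],
)

```text
time: 36.5
tool_pos: [619.9, 254.3, 113.3]
tcp_rot: [179.9, -0.1, 80.8]
ft_force: [-0.7, 3.2, -0.3]
finger_gap: 19.0
grip_force: 28.9
```

```bash
cat > w.py <<'E'
from h import *
q=r.sense(); t,A=R(); d=A.inv().apply(t-np.array([610.5,200,t[2]])); 
print(q["tool_pos"].round(1),"tool-frame rel centre",d.round(1),"r",np.hypot(d[0],d[1]).round(1),"phi",np.degrees(np.arctan2(-d[1],-d[0])).round(1),"F tool",A.inv().apply(q["ft_force"]).round(1),q["finger_gap"].round(1))
E
python3 w.py
```

```text
Traceback (most recent call last):
  File "w.py", line 3, in <module>
    print(q["tool_pos"].round(1),"tool-frame rel centre",d.round(1),"r",np.hypot(d[0],d[1]).round(1),"phi",np.degrees(np.arctan2(-d[1],-d[0])).round(1),"F tool",A.inv().apply(q["ft_force"]).round(1),q["finger_gap"].round(1))
                                                                                                                                                                                                       ^^^^^^^^^^^^^^^^^^^^^
AttributeError: 'float' object has no attribute 'round'
```

Request:
apply_moves(
  steps=[
    [-1,-4,21,0,0,0,0],
    [-1,-12,17,0,0,0,0],
    [-1,-17,12,0,0,0,0],
    [-1,-21,4,0,0,0,0],
    [-1,-21,-4,0,0,0,0],
    [-1,-17,-12,0,0,0,0],
    [-1,-12,-17,0,0,0,0],
    [-1,-4,-21,0,0,0,0],
  ],
)

```text
time: 37.3
tool_pos: [603.0, 143.5, 113.3]
tcp_rot: [179.8, 0.1, 80.6]
ft_force: [1.7, 0.8, 0.1]
finger_gap: 19.5
grip_force: 28.8
```

```bash
sed -i 's/q\["finger_gap"\].round(1)/q["finger_gap"]/; s/610.5,200,/610.2,199.4,/' w.py; python3 w.py; python3 - <<'E'
from h import *
t=snap("side"); c=t["color"]
t6=dict(np.load("side6.npz"))
for im in(t6["color"],c): 
    g=im[150:164,322:340].astype(int); d=g[...,2]-g[...,1]; v,u=np.mgrid[150:164,322:340]; k=d>25; print("red px",np.c_[u[k],v[k]].mean(0) if k.any() else None,k.sum(), onz(t,[np.c_[u[k],v[k]].mean(0)],80) if k.any() else "")
E
```

```text
[603.  143.5 113.3] tool-frame rel centre [-56.3   2.1   0.1] r 56.4 phi -2.1 F tool [ 1.1  1.6 -0.1] 19.48485659880923
red px [334.  159.5] 4 [[717.04263877 196.87064124  80.        ]]
red px [331.8 157.4] 5 [[719.08557341 215.87761001  80.        ]]
```

Request:
apply_moves(
  steps=[
    [-1,4,-21,0,0,0,0],
    [-1,12,-17,0,0,0,0],
    [-1,17,-12,0,0,0,0],
    [-1,21,-4,0,0,0,0],
    [-1,21,4,0,0,0,0],
    [-1,17,12,0,0,0,0],
    [-1,12,17,0,0,0,0],
    [-1,4,21,0,0,0,0],
  ],
)

```text
time: 38.15
tool_pos: [620.1, 254.8, 113.4]
tcp_rot: [179.9, -0.1, 80.8]
ft_force: [-2.5, -1.6, 2.1]
finger_gap: 19.3
grip_force: 28.9
```

```bash
python3 w.py
```

```text
[620.1 254.8 113.4] tool-frame rel centre [56.3  0.9  0.1] r 56.3 phi -179.1 F tool [-1.9 -2.2 -2.1] 19.26782409449168
```

Request:
apply_moves(
  steps=[
    [-1,-4,21,0,0,0,0],
    [-1,-12,17,0,0,0,0],
    [-1,-17,12,0,0,0,0],
    [-1,-21,4,0,0,0,0],
    [-1,-21,-4,0,0,0,0],
    [-1,-17,-12,0,0,0,0],
    [-1,-12,-17,0,0,0,0],
    [-1,-4,-21,0,0,0,0],
  ],
)

```text
time: 38.95
tool_pos: [603.2, 143.7, 113.5]
tcp_rot: [179.8, 0.0, 80.6]
ft_force: [2.1, -0.1, 0.4]
finger_gap: 18.9
grip_force: 28.8
```

```bash
python3 w.py; python3 - <<'E'
from h import *
for n in("top","side"):
    t=snap(n); np.savez(n+"7.npz",**t)
    g=t["color"][148:166,318:342] if n=="side" else t["color"][146:157,248:276]
    cv2.imwrite("pics/g7%s.png"%n,cv2.resize(g,None,fx=14,fy=14,interpolation=0))
a=cv2.imread("pics/g7top.png");b=cv2.imread("pics/g7side.png")
c=np.zeros((a.shape[0]+b.shape[0],max(a.shape[1],b.shape[1]),3),np.uint8); c[:a.shape[0],:a.shape[1]]=a; c[a.shape[0]:,:b.shape[1]]=b; cv2.imwrite("pics/g7.png",c)
g=t["color"][150:164,322:340].astype(int); d=g[...,2]-g[...,1]; v,u=np.mgrid[150:164,322:340]; k=d>25; print("red",np.c_[u[k],v[k]].mean(0), onz(t,[np.c_[u[k],v[k]].mean(0)],80))
E
```

```text
[603.2 143.7 113.5] tool-frame rel centre [-56.1   2.2   0. ] r 56.2 phi -2.3 F tool [ 0.3  2.1 -0.3] 18.910513738927676
red [328.6 154.6] [[720.94290398 242.32547156  80.        ]]
```

View pics/g7.png

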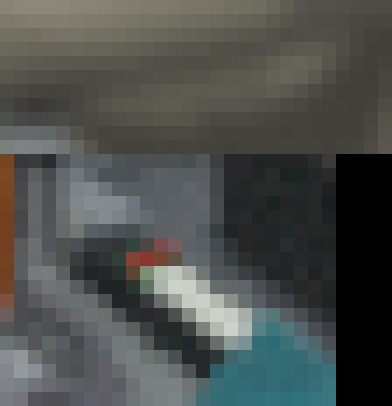

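Side gauge: the red needle at crop (150,258) is inside the green field, past the white/green edge at (150,275). I'll wind about 25° more for margin, then turn the tool in line with the fold plane.

Request:
apply_moves(
  steps=[
    [-1,1,-12,0,0,0,0],
    [-1,4,-12,0,0,0,0],
    [-1,0,0,0,0,0,0],
    [-1,0,0,0,0,0,0.9],
    [-1,0,0,0,0,0,0.9],
    [-1,0,0,0,0,0,0.9],
    [-1,0,0,0,0,0,0.9],
    [-1,0,0,0,0,0,0.9],
  ],
)

```text
time: 39.85
tool_pos: [579.3, 154.3, 113.4]
tcp_rot: [180.0, 0.0, 58.0]
ft_force: [-5.0, -4.6, 3.3]
finger_gap: 19.4
grip_force: 29.1
```

```bash
python3 w.py; python3 - <<'E'
from h import *
t,A=R(); d=np.array([610.2,199.4])-t[:2]; print("inward dir deg",np.degrees(np.arctan2(d[1],d[0])),"yaw",A.as_euler("xyz",degrees=True))
t=snap("side"); g=t["color"][150:164,322:340].astype(int); d=g[...,2]-g[...,1]; v,u=np.mgrid[150:164,322:340]; k=d>25; print("red",np.c_[u[k],v[k]].mean(0), onz(t,[np.c_[u[k],v[k]].mean(0)],80))
E
```

```text
[579.3 154.3 113.4] tool-frame rel centre [-54.6  -2.3   0. ] r 54.7 phi 2.4 F tool [-6.5 -1.8 -3.3] 19.398631253969295
inward dir deg 55.595461268740884 yaw [1.79962072e+02 2.25620469e-02 5.80210382e+01]
red [328.5 154.5] [[721.05966445 243.25305214  80.        ]]
```

Request:
apply_moves(
  steps=[
    [-1,0,0,0,0,0,0.5],
    [-1,5,0,0,0,0,0],
    [-1,5,0,1,0,0,0],
    [-1,9,0,3,0,0,0],
    [-1,8,0,4,0,0,0],
    [-1,7,0,6,0,0,0],
    [-1,6,0,7,0,0,0],
    [-1,5,0,8,0,0,0],
  ],
)

```text
time: 40.7
tool_pos: [607.1, 192.7, 85.1]
tcp_rot: [179.8, -0.2, 55.7]
ft_force: [5.8, -1.8, 2.7]
finger_gap: 19.2
grip_force: 24.5
```

```bash
python3 w.py
```

```text
[607.1 192.7  85.1] tool-frame rel centre [-7.3  1.2 -0. ] r 7.4 phi -9.2 F tool [ 1.8  5.8 -2.7] 19.167323923154246
```

Request:
apply_moves(
  steps=[
    [-1,2,0,8,0,0,0],
    [-1,1,0,7,0,0,0],
    [-1,0,0,0,0,0,0],
    [0,0,0,0,0,0,0],
    [0,0,0,0,0,0,0],
    [0,0,0,-40,0,0,0],
    [0,0,0,-50,0,0,0],
    [0,0,0,-50,0,0,0],
  ],
)

```text
time: 41.5
tool_pos: [604.6, 194.4, 208.4]
tcp_rot: [-179.9, 0.1, 55.7]
ft_force: [1.0, 0.8, 0.1]
finger_gap: 42.4
grip_force: 0.0
```

Request:
apply_moves(
  steps=[
    [0,-50,0,-20,0,0,0],
    [0,-50,0,0,0,0,0],
    [0,-50,0,0,0,0,0],
    [0,-50,0,0,0,0,0],
    [0,-30,0,0,0,0,0],
    [0,0,-50,0,0,0,0],
    [0,0,-50,0,0,0,0],
    [0,0,-50,0,0,0,0],
  ],
)

```text
time: 42.3
tool_pos: [352.6, 92.1, 226.2]
tcp_rot: [-179.9, -0.0, 55.6]
ft_force: [1.5, 1.0, -0.4]
finger_gap: 42.5
grip_force: 0.0
```

```bash
python3 packs.py; python3 - <<'E'
from h import *
s=snap("top"); t=snap("side"); np.savez("side8.npz",**t); np.savez("top8.npz",**s)
cv2.imwrite("pics/f8.png",np.hstack([cv2.resize(s["color"][140:210,230:350],(400,400),interpolation=2),cv2.resize(t["color"][120:220,280:380],(400,400),interpolation=2)]))
row=s["color"][151:153,250:273].astype(int).mean(0); print((row[:,2]-row[:,1]).round().tolist())
E
```

```text
blue hidden 0
yellow hidden 0
white hidden 0
[347.87885517  95.53637155 226.38729635] [-1.79761244e+02 -4.62322641e-02  5.57456654e+01] 42.35
[-4.0, -3.0, -16.0, -28.0, -6.0, -6.0, -22.0, -12.0, -3.0, -0.0, -1.0, 0.0, -1.0, 0.0, -0.0, 0.0, -0.0, -0.0, -0.0, -2.0, -2.0, -2.0, -4.0]
```

View pics/f8.png

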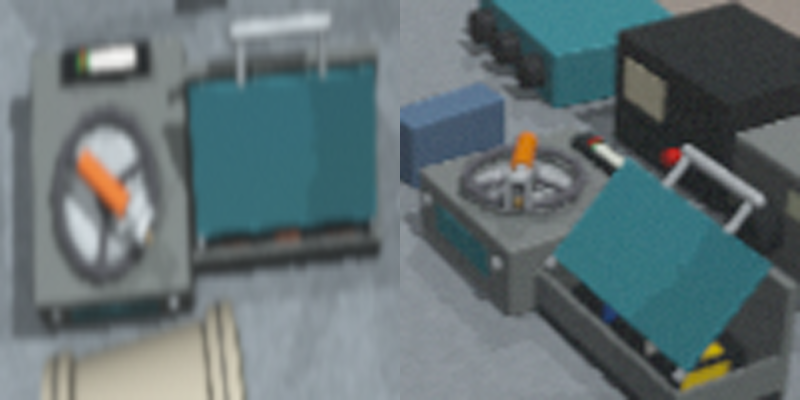

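```bash
python3 - <<'E'
from h import *
V,U=np.mgrid[:400,:640]
for f,w in(("side0",(300,325,148,172)),("side8",(300,325,148,172)),("top0",(245,280,160,185)),("top8",(245,280,160,185))):
    t=dict(np.load(f+".npz")); Q=cloud(t); h=cv2.cvtColor(t["color"],cv2.COLOR_BGR2HSV)
    m=(cv2.inRange(h,(4,120,100),(18,255,255))>0)&(U>w[0])&(U<w[1])&(V>w[2])&(V<w[3])&(abs(Q[...,2]-117)<35); q=Q[m]; d=np.hypot(q[:,0]-610.2,q[:,1]-199.4)
    hin=np.array([601,144]) if f[-1]=="0" else np.array([610.2,199.4])-56*np.array([.565,.825]); L=np.hypot(*(q[:,:2]-hin).T)
    print(f,m.sum(),"z vs L slope",np.polyfit(L,q[:,2],1).round(3),"z",np.median(q[:,2]).round(1))
    if f[-4]=='s' or 1: print(np.c_[U[m],V[m]].mean(0))
s,t=dict(np.load("top8.npz")),dict(np.load("side8.npz")); c=[]
print(r.sense()["time"])
E
```

```text
side0 46 z vs L slope [-1.60000e-02  1.24269e+02] z 123.8
[310.56521739 157.34782609]
side8 39 z vs L slope [-5.30000e-02  1.26457e+02] z 124.6
[310.61538462 156.97435897]
top0 75 z vs L slope [-6.10000e-02  1.24296e+02] z 120.6
[260.54666667 171.72      ]
top8 69 z vs L slope [-6.40000e-02  1.24581e+02] z 121.9
[260.55072464 171.92753623]
42.45
```

The handle lies as level as at the start, the needle is at about 59 mm in the green, and the flap is shut over the packs. Handing in.

```bash
python3 -c "
from bench import r
print(r.hand_in())"
```

```text
the job is handed in; nothing more can be done
None
```

I handed the job in at about 42 s, and the tool gave no verdict: all three packs are in the bay under the shut flap, the needle reads about 59 mm (inside the green), and the handle is folded down across the wheel.

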